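# Load the wash crate for degreasing test fasteners

## Task

Load the steel wash crate with everything that is to be degreased: set both bolt racks fully down in the two groups of holes, every bolt through its own hole; hang every U stirrup astride the crate's rod; and hook both nut baskets by their bent lips over the crate's near rim (the long one beside the rod, away from the hole plate) so that they hang inside. Leave the other things on the bench where they are.

Things in the scene. Friction and masses are not known exactly. Their poses are not given: they have to be found in the camera images.
- crate: Steel wash crate fixed on the bench, open on top: inside 250 mm (its x) by 290 mm (its y), walls 4 mm, rim 100 mm high. Origin: centre, at bench level. Its -x (near) side faces the robot, turned at most 0.15 rad. The far (+x) half holds an aluminium hole plate, 60 mm wide along y; along the middle runs a round rod; the near strip is empty, for the baskets.
- nest_left (a point): Centre of the hole plate's left group of holes, on its top face (crate frame 78, +65, 58 mm). The group is 2 x 4 square 14 mm holes: rows at x +-15, columns at y +-12 and +-36 mm from here, 55 mm free below the plate's top. Axes as the crate's.
- nest_right (a point): The same for the right group of holes (crate frame x 78, y -65, z 58 mm). Either rack fits either group.
- rod (a point): Middle of the axis of the fixed round rod, 12 mm thick, that runs along the crate's y from end wall to end wall (crate frame x -5, y 0, z 85 mm). Axes as the crate's.
- rim (a point): Middle of the top edge of the crate's near long wall (crate frame x -127, y 0, z 100 mm; the wall is 4 mm thick, the point lies in its mid plane). Axes as the crate's.
- rack_a: Bolt rack, 0.5 kg, on its bolt ends: plate 50 (x) by 104 mm (y), underside at z 45, with 2 x 4 bolts 10 mm thick below (rows x +-15, columns y +-12, +-36 mm, round ends), heads to z 58. Origin: centre, at the bolt ends. Handle: black bar 12 mm thick (x), 72 mm long (y), z 85 to 99, open beneath. Same after a half turn. Seated, its origin is 13 mm above the bench.
- rack_b: Bolt rack, 0.5 kg, on its bolt ends: plate 50 (x) by 104 mm (y), underside at z 45, with 2 x 4 bolts 10 mm thick below (rows x +-15, columns y +-12, +-36 mm, round ends), heads to z 58. Origin: centre, at the bolt ends. Handle: black bar 12 mm thick (x), 72 mm long (y), z 85 to 99, open beneath. Same after a half turn. Seated, its origin is 13 mm above the bench.
- basket_a: Steel hook-on basket of nuts, 0.35 kg: 72 (x) by 85 mm (y), walls 55 mm. Origin: centre of underside. Its back (-x; outer face x -36) rises and bends outward over the full width to a lip: bridge underside z 75, lip inner face x -46 (10 mm gap for the crate wall), lip end z 56. Fixed bail: round black bar 10 mm thick along y, 85 long, axis at x 0, z 105. Hung, its floor is 25 mm above the bench.
- basket_b: Steel hook-on basket of nuts, 0.35 kg: 72 (x) by 85 mm (y), walls 55 mm. Origin: centre of underside. Its back (-x; outer face x -36) rises and bends outward over the full width to a lip: bridge underside z 75, lip inner face x -46 (10 mm gap for the crate wall), lip end z 56. Fixed bail: round black bar 10 mm thick along y, 85 long, axis at x 0, z 105. Hung, its floor is 25 mm above the bench.
- stirrup_a: U stirrup bent from 5 mm flat steel, 32 mm wide (y), 44 mm over the legs (x), 34 mm between the legs, 60 mm high, 0.18 kg, standing on its two legs with the crown up. Origin: centre between the leg ends; z up; unchanged by a half turn. May be absent.
- stirrup_a_crown (a point): Centre of the underside of this stirrup's crown (stirrup frame x 0, y 0, z 55 mm).
- stirrup_b: U stirrup bent from 5 mm flat steel, 32 mm wide (y), 44 mm over the legs (x), 34 mm between the legs, 60 mm high, 0.18 kg, standing on its two legs with the crown up. Origin: centre between the leg ends; z up; unchanged by a half turn. May be absent.
- stirrup_b_crown (a point): Centre of the underside of this stirrup's crown (stirrup frame x 0, y 0, z 55 mm).
- stirrup_c: U stirrup bent from 5 mm flat steel, 32 mm wide (y), 44 mm over the legs (x), 34 mm between the legs, 60 mm high, 0.18 kg, standing on its two legs with the crown up. Origin: centre between the leg ends; z up; unchanged by a half turn. May be absent.
- stirrup_c_crown (a point): Centre of the underside of this stirrup's crown (stirrup frame x 0, y 0, z 55 mm).
- stirrup_d: U stirrup bent from 5 mm flat steel, 32 mm wide (y), 44 mm over the legs (x), 34 mm between the legs, 60 mm high, 0.18 kg, standing on its two legs with the crown up. Origin: centre between the leg ends; z up; unchanged by a half turn. May be absent.
- stirrup_d_crown (a point): Centre of the underside of this stirrup's crown (stirrup frame x 0, y 0, z 55 mm).
- load_cell: Brass load cell, round, 52 mm across, 54 mm high. Bystander; origin centre of underside.
- wood_block: Wooden test block 70 x 50 x 45 mm with two screws. Bystander; origin centre of underside.
- wood_beam: Wooden beam 60 x 140 x 50 mm. Bystander; origin centre of underside.
- oil_can: White can 56 mm across, 110 mm high. Bystander; origin centre of underside.
- bearing_ring: Steel ring 76 mm across, 22 mm high, lying. Bystander; origin centre of underside.
- screw_cup: Black cup 70 mm across, 60 mm high. Bystander; origin centre of underside.

How it is judged:
By the outcome, as a careful person would: the job done as asked, in the order asked, and still so for the second after the job is handed in, with the robot touching nothing.
Of stirrup_a, stirrup_b, stirrup_c, stirrup_d only 2 to 4 are there at a start; the rules pass over those that are not, and their reading is None.
At some moment in a run one of basket_a, basket_b may be knocked a few centimetres aside while the robot is not near it.
It also fails if it takes over 210 s, if anything falls off the work surface, if the arm or the gripper's body presses on something with over 40 N, if the wrist force passes 120 N, or if a joint passes its speed limit or range.

## Robot

A 7-joint arm with a two-finger parallel gripper is mounted at the origin on the work surface. World frame = base frame: x ahead of the robot, y to its left, z up, the work surface at z = 0. Lengths are in m, angles in degrees, forces in N, time in s.
With the tool pointing down it reaches from about 0.4 to 0.85 m from the base axis. Payload 4.5 kg.
Tool frame: the origin (TCP) lies midway between the tips of the shut fingers; the grasp point (between the pads) lies env.tcp_to_grasp behind it (env.tcp_to_grasp is the distance from the TCP to the grasp point, in m); z points along the fingers, y is the line along which they close (so a half turn about z gives the same grasp; the last joint's range is limited). The gripper opens to 85 mm and grips with 20 to 120 N. Pads are 22 mm wide; open, the fingers measure 114 mm over their backs; the gripper's body (76 mm by 85 mm) begins 54 mm behind the grasp point. The pads swing forward as they close: fully open they stand 13 mm farther back than shut.
Start: joints at [74.187, 39.483, -11.15, 89.685, 9.013, 51.709, -12.324], TCP at [0.191, -0.595, 0.231] pointing down, gripper open.
Joint ranges: [-172.22, 172.22], [-26.19, 119.32], [-84.43, 86.54], [7.71, 146.69], [-57.33, 237.33], [2.42, 119.75], [-152.13, 152.13]. Speed limits (degrees/s): [147.25, 147.25, 180, 180, 180, 180, 180].

## Interface

Orientations are given as [roll, pitch, yaw] about the fixed x, y, z axes, in that order (R = Rz(yaw) Ry(pitch) Rx(roll)).
In Python, from rig import status, imaging, hand_in, nets, env gives the robot as it stands.
- The arm moves only by the tool play_rows, never from a script. Its argument "motion" is a list of rows, each a list of 3 entries, a list of its own where there are three numbers: the shift along the tool's x, y, z scaled (see below), then the turn, a rotation vector about the tool's x, y, z scaled (see below), then the opening, from 0 (shut) to 1 (fully open). In form: [[[tx, ty, tz], [wx, wy, wz], hand], ...]. A call has exactly 10 rows; each row shifts and turns the commanded pose from where the row before left it, along the tool's axes as they then stand; what a row does not reach is not made up. The controller multiplies each number of a shift by 0.15 m and each number of a turn by 45 degrees. A row lasts 1/10 s, in which the tool goes at most 50 mm and 8.59 degrees, less where a joint would pass 70% of its speed; a pose out of reach is approached as far as the arm can. A call with a number of a shift or a turn outside -1 to 1 is refused whole. A call with a gripper value outside its range is refused whole. The fingers move at their own pace and stop on an object; "newtons" is the grip in N (left out, the last holds). Time passes only in rows, so rows that do not move let the fingers close, or fill a call up. It gives the time, the measured TCP pose, the force, the opening and the grip force at its end, in the units of the state.
- status.state(): the state, without advancing time (a new reading comes with each control period).
- imaging.camera(name): name is "scene" or "top"; returns a dict with "color" (384x512x3 uint8, red, green, blue), "camera_matrix" (3x3 intrinsics, pixels), "cam_to_world" (4x4, takes a point from camera to world coordinates). Camera axes: x right, y up, looking along -z (the intrinsics and any distortion apply to the point x, -y, -z); pixel columns grow to the right and rows downward; lengths in m; the calibration is good to about 2 mm. A picture is of the moment at which its call begins. There is no depth.
- hand_in(): hands the job in; it is judged then, once.
Trained networks look in a picture, given as the dict that the camera call returned (one of the last four; its "shot" number tells which), for a name from the list of things; names that differ only in an ending like _2 or _b are one class to them, and where a whole thing is asked for, a point or a joint stands for the part that bears it (a point fixed in the world has none). Each returns a list of dicts, best first, with "conf" (0 to 1); they miss things now and then, are a little off and sometimes report something else, mostly with a low value. They report only what shows in the picture. A call takes as long as a camera call.
- nets.outline_of(picture, name): "mask" (384x512 bool, what is visible of it) and "bbox" ([left, top, right, bottom] in pixels, round what is visible of it).
The state is a dict: "time": time; "joint_positions": joint angles; "joint_velocities": joint speeds; "joint_efforts": joint torques, N m; "eef_pos": TCP position; "ee_rot": TCP orientation; "ft_force": force on the tool from outside, world axes, zero at the start; "wrist_torque": the same for the moment, N m; "gripper_width": opening from 0.0 (shut) to 1.0 (fully open); "grasp_force": force on a finger pad.
Only numpy, scipy, OpenCV 4.12 (cv2) and the standard library are available. Lean on these libraries where they do the work, as an engineer would, in place of code of your own. Each camera call takes 0.05 s, during which the arm holds its last target. There are 200 camera calls.

## Working session

There is one attempt and no reset: what is moved stays moved. The work goes in short steps, Python scripts to look and compute and a tool call to move; the robot and the scene stay as the last step left them, time stands still between calls to the robot, and variables do not carry over. Pictures are saved under pics/ and viewed, at most 14 in all, crops included, and the job is handed in when it is done.

Besides the shell and the picture viewer there is one more tool, called in YAML: its name, and indented under it one key for each argument. play_rows: Moves the arm, as the interface text tells. Its arguments: {"type":"object","properties":{"motion":{"type":"array","items":{"type":"array"}},"newtons":{"type":"number"}},"required":["motion"]}

```bash
ls -la; mkdir -p pics; python3 - <<'E'
from rig import status, imaging, nets, env
import cv2,numpy as np
print(status.state()); print(env.tcp_to_grasp)
for n in("top","scene"):
    p=imaging.camera(n); print(n,p["camera_matrix"],p["cam_to_world"],[k for k in p])
    cv2.imwrite(f"pics/{n}0.png",cv2.resize(p["color"][:,:,::-1],(800,600),interpolation=cv2.INTER_CUBIC))
    for t in("crate","rack_a","basket_a","stirrup_a"):
        print(n,t,[(round(d["conf"],2),[round(float(v)) for v in d["bbox"]]) for d in nets.outline_of(p,t)])
E
```

```text
total 12
drwxr-xr-x  3 agent agent 4096 Dec  3 19:52 .
drwxr-xr-x 23 root  root  4096 Dec  3 19:52 ..
drwxr-xr-x  2 agent agent 4096 Dec  3 19:52 pics
{'time': 0.0, 'joint_positions': array([ 74.18706487,  39.53486871, -11.14361971,  89.74468971,
         9.01081928,  51.7082969 , -12.32419801]), 'joint_velocities': array([ 0.01079047, -0.06931882,  0.03266181,  0.11260255,  0.00741769,
        0.00214163, -0.01153264]), 'joint_efforts': array([ 3.68853910e-05, -5.39616787e+01, -1.26654122e+00, -1.58542353e+01,
        9.14524921e-03,  9.61496233e-03, -1.61686762e-05]), 'eef_pos': array([ 0.19028804, -0.59465068,  0.23046598]), 'ee_rot': array([-1.79893951e+02,  6.74624277e-03,  1.77524175e+01]), 'ft_force': array([0.14456282, 0.94292416, 0.6158322 ]), 'wrist_torque': array([ 0.05946638, -0.03797553,  0.01698463]), 'grasp_force': 0.0, 'gripper_width': 1.00233411417141}
0.0187
top [[460.52824355   0.         258.47747938]
 [  0.         460.52824355 189.65260225]
 [  0.           0.           1.        ]] [[ 0.01709229  0.98429366 -0.17570955  0.34685995]
 [-0.99977522  0.01902976  0.
[... 575 characters left out ...]

 [  0.         486.03863508 193.96087022]
 [  0.           0.           1.        ]] [[-0.50558393 -0.7286674   0.46198346  1.21932476]
 [ 0.86269858 -0.41971803  0.28211334  0.36314882]
 [-0.01166401  0.54118444  0.84082302  1.23672483]
 [ 0.          0.          0.          1.        ]] ['color', 'camera_matrix', 'cam_to_world', 'shot']
scene crate [(0.95, [192, 144, 321, 262]), (0.49, [173, 133, 205, 161])]
scene rack_a [(0.78, [170, 132, 206, 160]), (0.66, [360, 175, 398, 207]), (0.39, [192, 145, 326, 261])]
scene basket_a [(0.91, [338, 199, 390, 255]), (0.87, [199, 95, 238, 137])]
scene stirrup_a [(0.79, [399, 227, 426, 250]), (0.73, [334, 245, 346, 271]), (0.57, [157, 113, 170, 133])]
```

View pics/top0.png

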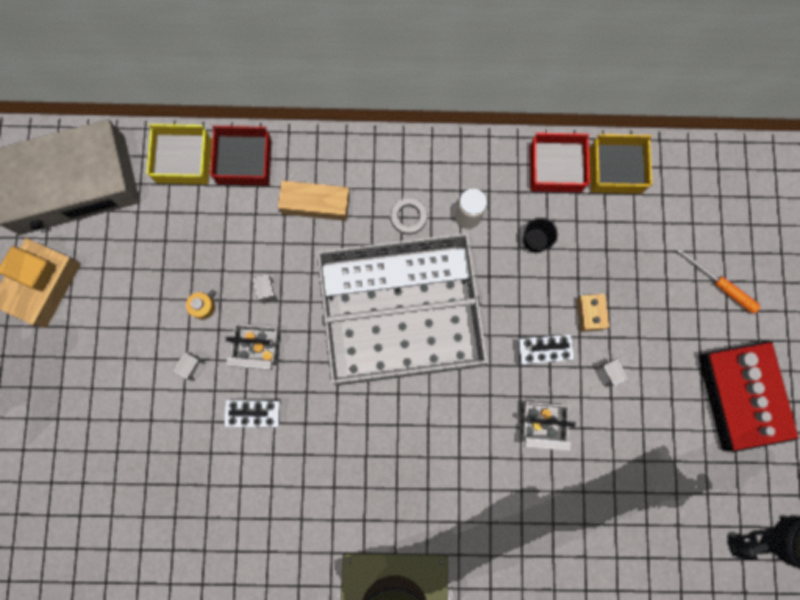

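View pics/scene0.png

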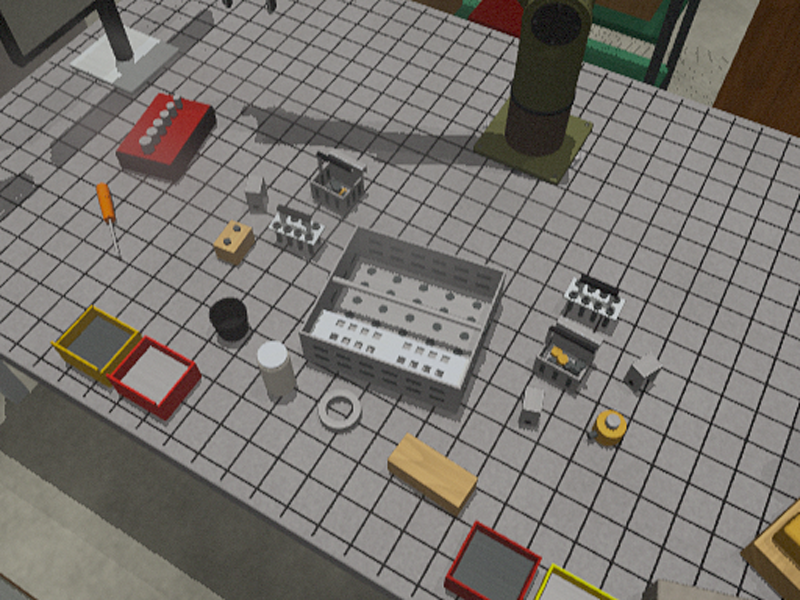

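```bash
cat > h.py <<'E'
import numpy as np, cv2
from scipy.optimize import minimize
from rig import status, imaging, nets, env
def proj(p,P):                       # world pts -> pixels
    T=np.linalg.inv(p["cam_to_world"]); c=np.asarray(P)@T[:3,:3].T+T[:3,3]
    K=p["camera_matrix"]; return np.c_[K[0,0]*c[:,0]/-c[:,2]+K[0,2], K[1,1]*-c[:,1]/-c[:,2]+K[1,2]]
def ray(p,uv,z):                     # pixel -> world at height z
    K=p["camera_matrix"]; T=p["cam_to_world"]
    d=T[:3,:3]@np.array([(uv[0]-K[0,2])/K[0,0],-(uv[1]-K[1,2])/K[1,1],-1]); o=T[:3,3]
    return o+d*(z-o[2])/d[2]
def place(pose,P):                   # pose x,y,yaw(rad)[,z]; P in mm
    c,s=np.cos(pose[2]),np.sin(pose[2]); P=np.asarray(P,float)/1000
    z=pose[3] if len(pose)>3 else 0
    return np.c_[pose[0]+c*P[:,0]-s*P[:,1],pose[1]+s*P[:,0]+c*P[:,1],P[:,2]+z]
def box(x0,x1,y0,y1,z0,z1): return [(x,y,z) for x in(x0,x1) for y in(y0,y1) for z in(z0,z1)]
def disc(x,y,r,z): return [(x+r*np.cos(a),y+r*np.sin(a),z) for a in np.arange(0,6.28,.4)]
XS=(-15,15); YS=(-36,-12,12,36)
M={
"rack":[(box(-25,25,-52,52,45,50),235)]+[(box(x-5,x+5,y-5,y+5,5,45),150) for x in XS for y in YS][:0]+
       [(disc(x,y,8,58),30) for x in XS for y in YS]+[(box(-6,6,-36,36,85,99),10)],
"basket":[(box(-36,36,-42.5,42.5,0,55),110),(box(-48,-36,-42.5,42.5,74,77),210),(box(-5,5,-42.5,42.5,100,110),10)],
"stirrup":[(box(-22,22,-16,16,0,60),150)],
"holes":[(box(78-26,78+26,-128,128,58,58),230)]+[(box(78+x-7,78+x+7,s+y-7,s+y+7,58,58),90) for s in(-65,65) for x in XS for y in YS],
}
S=6
def render(p,pose,model,roi):
    x0,y0,x1,y1=roi; img=np.full(((y1-y0)*S,(x1-x0)*S),150,np.uint8); m=np.zeros_like(img)
    for P,g in M[model]:
        q=((proj(p,place(pose,P))-[x0-.5,y0-.5])*S-.5).astype(np.float32)
        h=np.round(cv2.convexHull(q)*16).astype(np.int32)
        cv2.fillConvexPoly(img,h,g,shift=4); cv2.fillConvexPoly(m,h,255,shift=4)
    f=lambda a:cv2.resize(a,(x1-x0,y1-y0),interpolation=cv2.INTER_AREA).astype(float)
    return cv2.GaussianBlur(f(img),(0,0),.6),f(m)/255
def roi_of(p,pose,model,pad=5):
    q=np.vstack([proj(p,place(pose,P)) for P,_ in M[model]]); a=np.floor(q.min(0))-pad; b=np.ceil(q.max(0))+pad
    return tuple(int(v) for v in (*np.maximum(a,0),*b))
def fit(ps,pose,model,mask=None,step=(.006,.006,.06)):
    """mask: list of outline masks -> IoU fit; else grey NCC fit"""
    rois=[roi_of(p,pose,model,9) for p in ps]
    def cost(v):
        c=0
        for i,p in enumerate(ps):
            x0,y0,x1,y1=rois[i]; r,m=render(p,np.r_[v,pose[3:]],model,rois[i])
            if mask is not None:
                t=mask[i][y0:y1,x0:x1].astype(float); c-=np.minimum(t,m).sum()/np.maximum(t,m).sum()
            else:
                g=p["color"][y0:y1,x0:x1].mean(2); w=cv2.dilate(m,np.ones((5,5)))>0
                c-=np.corrcoef(r[w],g[w])[0,1]
        return c/len(ps)
    v0=np.array(pose[:3]); sim=np.vstack([v0]+[v0+np.eye(3)[i]*step[i] for i in range(3)])
    r=minimize(cost,v0,method="Nelder-Mead",options=dict(initial_simplex=sim,xatol=1e-5,fatol=1e-5,maxiter=150))
    return r.x,-r.fun
def show(p,pose,model,scale=6,pad=8):
    x0,y0,x1,y1=roi_of(p,pose,model,pad)
    im=cv2.resize(p["color"][y0:y1,x0:x1,::-1],None,fx=scale,fy=scale,interpolation=cv2.INTER_CUBIC)
    for P,_ in M[model]:
        q=((proj(p,place(pose,P))-[x0-.5,y0-.5])*scale).astype(np.float32)
        cv2.polylines(im,[cv2.convexHull(q).astype(np.int32)],True,(0,0,255),1)
    return im
def tile(ims,w=800,h=600):
    out=np.zeros((h,w,3),np.uint8); x=y=rh=0
    for i in ims:
        if x+i.shape[1]>w: x=0;y+=rh;rh=0
        a=i[:max(0,h-y)]; a=a[:,:w-x]; out[y:y+a.shape[0],x:x+a.shape[1]]=a; x+=a.shape[1]+4; rh=max(rh,i.shape[0]+4)
    return out
def goto(x,y,z,yawdeg=None):
    """tool-frame shift (units of .15 m) and turn (units of 45 deg) from the measured pose"""
    s=status.state(); r=np.radians(s["ee_rot"]); d=np.array([x,y,z])-s["eef_pos"]
    Rz=lambda a:np.array([[np.cos(a),-np.sin(a),0],[np.sin(a),np.cos(a),0],[0,0,1]])
    R=Rz(r[2])@np.diag([1.,-1,-1]); w=0
    if yawdeg is not None:
        w=(yawdeg-np.degrees(r[2])+90)%180-90; R=Rz(np.radians(np.degrees(r[2])+w))@np.diag([1.,-1,-1])
    print("turn wz total",round(-w/45,3),"then shift total",np.round(R.T@d/.15,3))
    return s
E
python3 - <<'E'
from h import *
t=imaging.camera("top"); s=imaging.camera("scene")
# crate from rim corners
C=np.array([ray(t,(a*.64,b*.64),.1) for a,b in((320,252),(468,236),(485,362),(333,382))])
c=C.mean(0); e=C[1]-C[0]; yaw=np.arctan2(-e[1],-e[0])-np.pi/2
p0=[c[0],c[1],yaw]; print("crate0",p0)
rt=fit([t],p0,"holes"); rs=fit([s],rt[0],"holes"); rb=fit([t,s],rt[0],"holes"); ims=[show(t,rb[0],"holes",4),show(s,rb[0],"holes",4)]
for n,r in(("top",rt),("scene",rs),("both",rb)): print("crate",n,np.round(r[0],4),round(r[1],3))
out={"crate":rb[0].tolist()}
for nm,px in dict(rack_l=(252,413),rack_r=(546,349),basket_l=(252,347),basket_r=(547,425),st_1=(263,288),st_2=(187,365),st_3=(614,372)).items():
    mod={"r":"rack","b":"basket","s":"stirrup"}[nm[0]]
    q=ray(t,np.array(px)*.64,.05); p0=[q[0],q[1],0.]
    if mod=="stirrup":
        mt=nets.outline_of(t,"stirrup_a"); ms=nets.outline_of(s,"stirrup_a")
        def pick(p,L): 
            u=proj(p,[[q[0],q[1],.03]])[0]
            return min(L,key=lambda d:np.hypot(*(np.array([(d["bbox"][0]+d["bbox"][2])/2,(d["bbox"][1]+d["bbox"][3])/2])-u)))["mask"]
        mk=[pick(t,mt),pick(s,ms)]
        best=max((fit([t,s],[q[0],q[1],a],mod,mk) for a in np.radians([-60,-30,0,30,60,90])),key=lambda r:r[1])
        print(nm,np.round(best[0],4),"deg",round(np.degrees(best[0][2]),1),round(best[1],3))
    else:
        rt=max((fit([t],[q[0],q[1],a],mod) for a in(-.1,.1)),key=lambda r:r[1]); rs=fit([s],rt[0],mod); best=fit([t,s],rt[0],mod)
        for n,r in(("top",rt),("scene",rs),("both",best)): print(nm,n,np.round(r[0],4),round(r[1],3))
    out[nm]=best[0].tolist(); ims+=[show(t,best[0],mod,4,6),show(s,best[0],mod,3,6)]
import json; json.dump(out,open("poses.json","w")); cv2.imwrite("pics/fit0.png",tile(ims))
E
```

```text
crate0 [np.float64(0.5711261346445303), np.float64(-0.0024045257991993155), np.float64(0.13108467848969663)]
crate top [ 5.737e-01 -3.000e-04  1.461e-01] 0.806
crate scene [ 0.5768 -0.002   0.1477] 0.716
crate both [ 0.5751 -0.0013  0.1459] 0.725
rack_l top [0.3649 0.286  0.0063] 0.91
rack_l scene [0.3696 0.2849 0.0032] 0.715
rack_l both [0.3665 0.2857 0.0018] 0.763
rack_r top [ 0.5009 -0.2902  0.1126] 0.827
rack_r scene [ 0.5062 -0.2907  0.1077] 0.602
rack_r both [ 0.5029 -0.2904  0.1108] 0.655
basket_l top [ 0.5005  0.288  -0.0682] 0.765
basket_l scene [ 0.5046  0.2893 -0.0416] 0.695
basket_l both [ 0.5021  0.2887 -0.0623] 0.709
basket_r top [ 0.3585 -0.2847 -0.0622] 0.731
basket_r scene [ 0.3626 -0.2851 -0.0137] 0.724
basket_r both [ 0.3605 -0.2848 -0.0434] 0.697
st_1 [0.6154 0.2753 0.2867] deg 16.4 0.845
st_2 [ 0.4551  0.4199 -0.4816] deg -27.6 0.758
st_3 [ 0.4596 -0.4295  0.5515] deg 31.6 0.762
```

View pics/fit0.png

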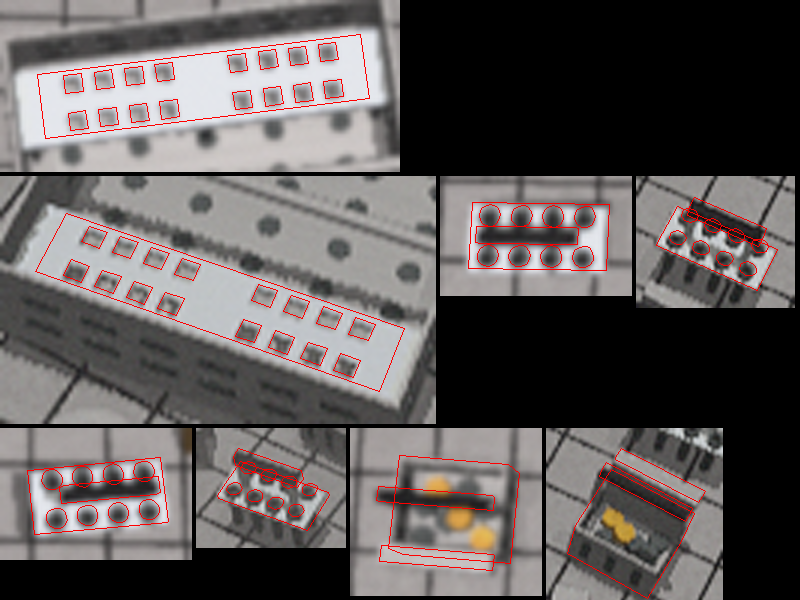

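play_rows:
  motion:
    - [[0,0,0],[0,0,-0.175],0.5]
    - [[0,0,0],[0,0,-0.175],0.5]
    - [[0,0,0],[0,0,-0.175],0.5]
    - [[0,0,0],[0,0,-0.175],0.5]
    - [[0,0,0],[0,0,-0.175],0.5]
    - [[0,0,0],[0,0,-0.175],0.5]
    - [[0,0,0],[0,0,-0.175],0.5]
    - [[0,0,0],[0,0,-0.175],0.5]
    - [[0,0,0],[0,0,-0.175],0.5]
    - [[0,0,0],[0,0,-0.175],0.5]
  newtons: 60

```text
time: 1.9
eef_pos: [0.1904, -0.5954, 0.2314]
ee_rot: [-180.0, 0.0, 96.8]
ft_force: [0.2, -0.5, -1.1]
gripper_width: 0.499
grasp_force: 0.0
```

```bash
python3 -c "
from h import *
s=goto(.503,-.2904,.16,96.4);print(s['ee_rot'],s['eef_pos'],s['joint_positions'])"
```

```text
turn wz total 0.009 then shift total [1.788 2.298 0.476]
[-1.79989017e+02  1.56813913e-02  9.68071091e+01] [ 0.19037897 -0.59537384  0.23135443] [ 85.99721561  42.26594711 -33.43003478  88.99412556  26.32027944
  56.74926542  51.5967851 ]
```

play_rows:
  motion:
    - [[0.1,0.13,0],[0,0,0.009],0.5]
    - [[0.2,0.25,0],[0,0,0],0.5]
    - [[0.2,0.25,0],[0,0,0],0.5]
    - [[0.2,0.25,0],[0,0,0],0.5]
    - [[0.2,0.25,0],[0,0,0],0.5]
    - [[0.2,0.25,0.1],[0,0,0],0.5]
    - [[0.2,0.25,0.1],[0,0,0],0.5]
    - [[0.2,0.25,0.1],[0,0,0],0.5]
    - [[0.188,0.25,0.1],[0,0,0],0.5]
    - [[0.1,0.168,0.076],[0,0,0],0.5]

```text
time: 2.9
eef_pos: [0.507, -0.2882, 0.1597]
ee_rot: [179.9, -0.1, 96.4]
ft_force: [0.3, -0.5, 0.9]
gripper_width: 0.499
grasp_force: 0.0
```

```bash
python3 -c "
from h import *
import json
p=imaging.camera('top');q=imaging.camera('scene');s=goto(.503,-.2904,.075,96.4);print(s['ee_rot'],s['eef_pos'])
f=lambda a,r:cv2.resize(a['color'][r[1]:r[3],r[0]:r[2],::-1],None,fx=5,fy=5,interpolation=cv2.INTER_CUBIC)
cv2.imwrite('pics/a1.png',tile([f(p,(315,190,390,260)),f(q,(130,90,215,170))]))
for c in(p,q):print(proj(c,[s['eef_pos']]))"
```

```text
turn wz total 0.004 then shift total [-0.02  -0.037  0.562]
[179.83353451  -0.21304198  96.57745124] [ 0.50817079 -0.28679048  0.15923297]
[[355.66875117 216.60114526]]
[[185.85291275 122.70649922]]
```

View pics/a1.png

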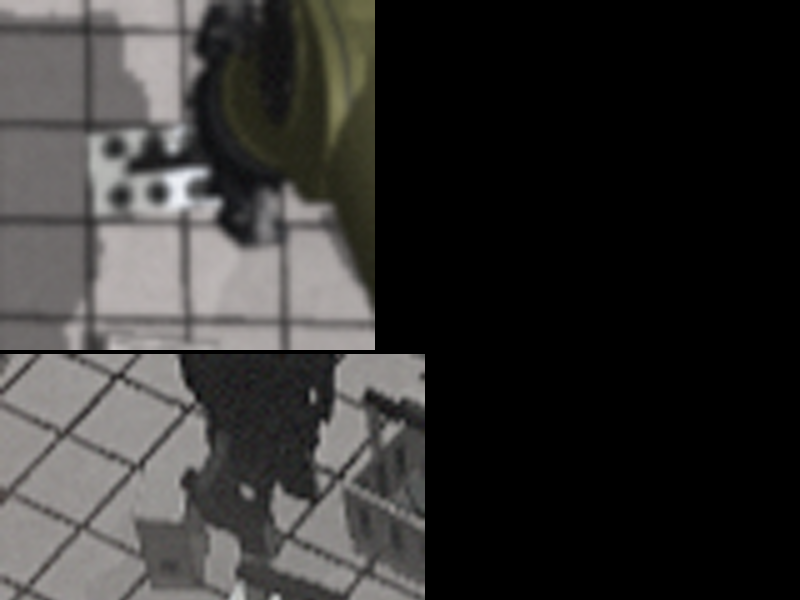

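play_rows:
  motion:
    - [[0,0,0.05],[0,0,0],0.5]
    - [[0,0,0.05],[0,0,0],0.5]
    - [[0,0,0.05],[0,0,0],0.5]
    - [[0,0,0.05],[0,0,0],0.5]
    - [[0,0,0],[0,0,0],0.5]
    - [[0,0,0],[0,0,0],0.5]
    - [[0,0,0],[0,0,0],0.5]
    - [[0,0,0],[0,0,0],0.5]
    - [[0,0,0],[0,0,0],0.5]
    - [[0,0,0],[0,0,0],0.5]

```text
time: 4.0
eef_pos: [0.5042, -0.2925, 0.1304]
ee_rot: [180.0, 0.0, 96.1]
ft_force: [0.1, -0.3, 0.1]
gripper_width: 0.501
grasp_force: 0.0
```

```bash
python3 -c "
from h import *
s=goto(.503,-.2904,.074,96.4);print(s['ee_rot'],s['eef_pos'])"
```

```text
turn wz total -0.007 then shift total [ 0.015 -0.006  0.376]
[1.79983732e+02 1.67884963e-02 9.60953798e+01] [ 0.50418294 -0.29252683  0.13037422]
```

play_rows:
  motion:
    - [[0.015,-0.006,0.06],[0,0,-0.007],0.5]
    - [[0,0,0.08],[0,0,0],0.5]
    - [[0,0,0.08],[0,0,0],0.5]
    - [[0,0,0.08],[0,0,0],0.5]
    - [[0,0,0.05],[0,0,0],0.5]
    - [[0,0,0.026],[0,0,0],0.5]
    - [[0,0,0],[0,0,0],0.5]
    - [[0,0,0],[0,0,0],0.4]
    - [[0,0,0],[0,0,0],0]
    - [[0,0,0],[0,0,0],0]

```text
time: 5.0
eef_pos: [0.5034, -0.2905, 0.0744]
ee_rot: [179.9, 0.0, 96.4]
ft_force: [0.2, -0.1, 1.6]
gripper_width: 0.124
grasp_force: 60.6
```

play_rows:
  motion:
    - [[0,0,0],[0,0,0],0]
    - [[0,0,0],[0,0,0],0]
    - [[0,0,0],[0,0,0],0]
    - [[0,0,0],[0,0,0],0]
    - [[0,0,0],[0,0,0],0]
    - [[0,0,-0.05],[0,0,0],0]
    - [[0,0,-0.05],[0,0,0],0]
    - [[0,0,0],[0,0,0],0]
    - [[0,0,0],[0,0,0],0]
    - [[0,0,0],[0,0,0],0]

```text
time: 6.0
eef_pos: [0.5025, -0.2903, 0.0884]
ee_rot: [-180.0, -0.0, 96.4]
ft_force: [-0.0, 0.5, -6.1]
gripper_width: 0.13
grasp_force: 59.6
```

```bash
cat >> h.py <<'E'
import json
def nest(n,crate=None):
    c=crate if crate is not None else json.load(open("poses.json"))["crate"]
    return place(c,[n])[0]
E
python3 -c "
from h import *
n=nest((78,-65,58));print(n);s=goto(n[0],n[1],.2,98.36)"
```

```text
[ 0.66174876 -0.0542974   0.058     ]
turn wz total -0.043 then shift total [ 1.402  1.279 -0.744]
```

play_rows:
  motion:
    - [[0,0,-0.12],[0,0,-0.043],0]
    - [[0,0,-0.2],[0,0,0],0]
    - [[0,0,-0.2],[0,0,0],0]
    - [[0,0,-0.15],[0,0,0],0]
    - [[0.03,0.03,-0.074],[0,0,0],0]
    - [[0.09,0.08,0],[0,0,0],0]
    - [[0.13,0.12,0],[0,0,0],0]
    - [[0.16,0.14,0],[0,0,0],0]
    - [[0.16,0.14,0],[0,0,0],0]
    - [[0.16,0.14,0],[0,0,0],0]

```text
time: 7.0
eef_pos: [0.5835, -0.1661, 0.1992]
ee_rot: [-179.9, -0.0, 98.4]
ft_force: [0.3, -0.5, -5.7]
gripper_width: 0.131
grasp_force: 59.5
```

play_rows:
  motion:
    - [[0.16,0.14,0],[0,0,0],0]
    - [[0.15,0.14,0],[0,0,0],0]
    - [[0.13,0.12,0],[0,0,0],0]
    - [[0.12,0.12,0],[0,0,0],0]
    - [[0.08,0.08,0],[0,0,0],0]
    - [[0.032,0.029,0],[0,0,0],0]
    - [[0,0,0],[0,0,0],0]
    - [[0,0,0],[0,0,0],0]
    - [[0,0,0],[0,0,0],0]
    - [[0,0,0],[0,0,0],0]

```text
time: 8.0
eef_pos: [0.6618, -0.056, 0.2004]
ee_rot: [-180.0, 0.1, 98.2]
ft_force: [0.8, -0.0, -5.7]
gripper_width: 0.128
grasp_force: 59.5
```

```bash
cat >> h.py <<'E'
def held(model,zoff,name,roi_extra=None):
    """fit held object's pose in both pictures against the arm's own reading; zoff = tcp z minus object origin z"""
    t=imaging.camera("top"); q=imaging.camera("scene"); s=status.state()
    z=s["eef_pos"][2]-zoff; y=np.radians(s["ee_rot"][2]-90); y=(y+np.pi/2)%np.pi-np.pi/2
    p0=[s["eef_pos"][0],s["eef_pos"][1],y,z]; ims=[]
    for n,c in(("top",t),("scene",q)):
        r=fit([c],p0,model,step=(.003,.003,.03)); d=r[0]-p0[:3]
        print(n,"vis-FK mm",np.round(d[:2]*1e3,1),"yaw deg",round(np.degrees(d[2]),2),"score",round(r[1],3))
        ims+=[show(c,np.r_[r[0],z],model,5)]
    print("FK",np.round(p0,4)); cv2.imwrite(name,tile(ims)); return t,q,p0
E
python3 - <<'E'
from h import *
t,q,p0=held("rack",.0744,"pics/h1.png")
print(goto(.66175,-.0543,.2,98.36)["eef_pos"])
E
```

```text
top vis-FK mm [-1.8 -2.2] yaw deg 3.18 score 0.441
scene vis-FK mm [ 3.2 -0.7] yaw deg 0.17 score 0.556
FK [ 0.662  -0.0553  0.1446  0.1261]
turn wz total -0.002 then shift total [ 0.007 -0.001  0.003]
[ 0.66199419 -0.05533511  0.20048784]
```

View pics/h1.png

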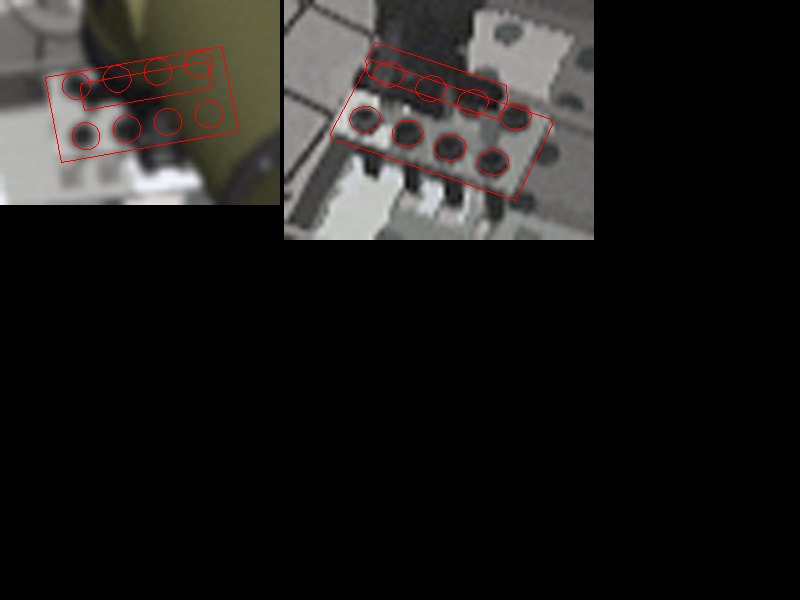

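```bash
python3 -c "
from h import *
s=goto(.6603,-.0538,.142,98.4)"
```

```text
turn wz total -0.003 then shift total [ 0.012 -0.01   0.39 ]
```

play_rows:
  motion:
    - [[0.012,-0.01,0.05],[0,0,-0.003],0]
    - [[0,0,0.07],[0,0,0],0]
    - [[0,0,0.07],[0,0,0],0]
    - [[0,0,0.07],[0,0,0],0]
    - [[0,0,0.07],[0,0,0],0]
    - [[0,0,0.04],[0,0,0],0]
    - [[0,0,0.02],[0,0,0],0]
    - [[0,0,0],[0,0,0],0]
    - [[0,0,0],[0,0,0],0]
    - [[0,0,0],[0,0,0],0]

```text
time: 9.1
eef_pos: [0.661, -0.0528, 0.1425]
ee_rot: [179.9, 0.0, 98.5]
ft_force: [-0.3, -0.4, -5.3]
gripper_width: 0.127
grasp_force: 59.5
```

```bash
python3 - <<'E'
from h import *
t,q,p0=held("rack",.0744,"pics/h2.png")
print(goto(.6603,-.0538,.142,98.4)["eef_pos"])
E
```

```text
top vis-FK mm [-1.6 -0.9] yaw deg 1.7 score 0.426
scene vis-FK mm [ 4.3 -0.1] yaw deg 0.15 score 0.544
FK [ 0.6609 -0.0528  0.148   0.068 ]
turn wz total 0.002 then shift total [-0.006 -0.005  0.003]
[ 0.66086982 -0.05281596  0.14242015]
```

View pics/h2.png

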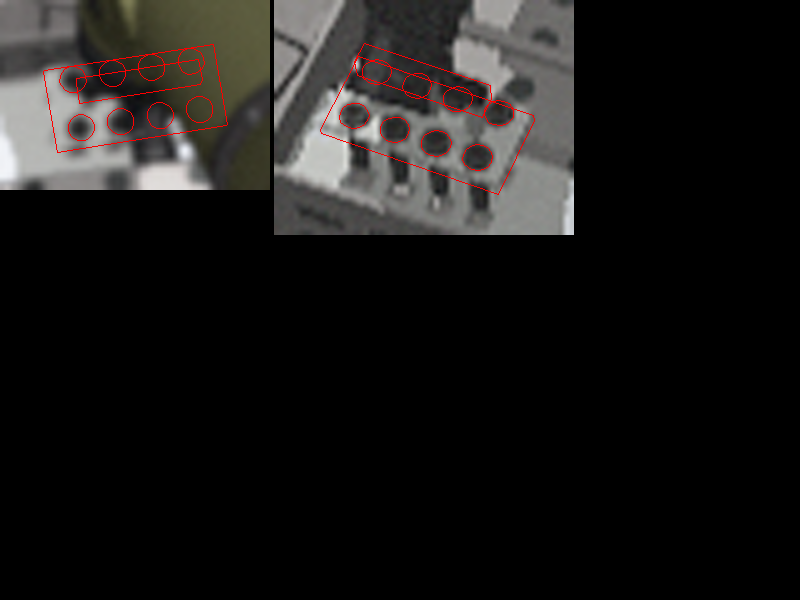

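```bash
python3 -c "
from h import *
s=goto(.6598,-.0540,.122,98.4)"
```

```text
turn wz total 0.002 then shift total [-0.007 -0.008  0.136]
```

play_rows:
  motion:
    - [[-0.007,-0.008,0],[0,0,0.002],0]
    - [[0,0,0.015],[0,0,0],0]
    - [[0,0,0.02],[0,0,0],0]
    - [[0,0,0.02],[0,0,0],0]
    - [[0,0,0.02],[0,0,0],0]
    - [[0,0,0.02],[0,0,0],0]
    - [[0,0,0.02],[0,0,0],0]
    - [[0,0,0.02],[0,0,0],0]
    - [[0,0,0],[0,0,0],0]
    - [[0,0,0],[0,0,0],0]

```text
time: 10.2
eef_pos: [0.6599, -0.054, 0.1215]
ee_rot: [180.0, -0.0, 98.4]
ft_force: [2.6, 0.2, -7.1]
gripper_width: 0.124
grasp_force: 59.3
```

```bash
python3 -c "
from h import *
s=goto(.6598,-.0540,.0874,98.4);print(s['eef_pos'],s['ft_force'],s['wrist_torque'],s['ee_rot'])"
```

```text
turn wz total -0.0 then shift total [ 0.    -0.001  0.228]
[ 0.65990108 -0.05399908  0.12152755] [ 2.5775496   0.17915707 -7.06082486] [ 0.08348008 -0.70959209  0.04644534] [ 1.79950693e+02 -1.94747410e-03  9.83953111e+01]
```

play_rows:
  motion:
    - [[0,0,0.03],[0,0,0],0]
    - [[0,0,0.03],[0,0,0],0]
    - [[0,0,0.03],[0,0,0],0]
    - [[0,0,0.03],[0,0,0],0]
    - [[0,0,0.03],[0,0,0],0]
    - [[0,0,0.03],[0,0,0],0]
    - [[0,0,0.02],[0,0,0],0]
    - [[0,0,0.02],[0,0,0],0]
    - [[0,0,0],[0,0,0],0]
    - [[0,0,0],[0,0,0],0]

```text
time: 11.2
eef_pos: [0.6601, -0.0539, 0.0883]
ee_rot: [179.9, -0.0, 98.4]
ft_force: [6.0, 0.8, -7.2]
gripper_width: 0.126
grasp_force: 59.3
```

play_rows:
  motion:
    - [[0,0,0],[0,0,0],0.15]
    - [[0,0,0],[0,0,0],0.3]
    - [[0,0,0],[0,0,0],0.3]
    - [[0,0,0],[0,0,0],0.3]
    - [[0,0,0],[0,0,0],0.3]
    - [[0,0,-0.05],[0,0,0],0.3]
    - [[0,0,-0.1],[0,0,0],0.3]
    - [[0,0,-0.2],[0,0,0],0.3]
    - [[0,0,-0.2],[0,0,0],0.3]
    - [[0,0,-0.2],[0,0,0],0.3]

```text
time: 12.2
eef_pos: [0.6596, -0.0539, 0.2038]
ee_rot: [179.9, 0.0, 98.4]
ft_force: [0.3, 0.2, 0.1]
gripper_width: 0.294
grasp_force: 0.0
```

```bash
python3 -c "
from h import *
s=goto(.3653,.2857,.2,90.2);print(s['joint_positions'])"
```

```text
turn wz total 0.182 then shift total [ 2.271 -1.954  0.025]
[ 15.15910883  46.03423662 -28.39910686  83.88797097  24.33230026
  56.1782856  -11.11666799]
```

play_rows:
  motion:
    - [[0,0,0],[0,0,0.182],0.5]
    - [[0.051,-0.044,0],[0,0,0],0.5]
    - [[0.1,-0.087,0],[0,0,0],0.5]
    - [[0.154,-0.131,0],[0,0,0],0.5]
    - [[0.166,-0.143,0],[0,0,0],0.5]
    - [[0.166,-0.143,0],[0,0,0],0.5]
    - [[0.166,-0.143,0],[0,0,0],0.5]
    - [[0.166,-0.143,0],[0,0,0],0.5]
    - [[0.166,-0.143,0],[0,0,0],0.5]
    - [[0.166,-0.143,0],[0,0,0],0.5]

```text
time: 13.2
eef_pos: [0.4886, 0.1416, 0.2012]
ee_rot: [-179.9, 0.0, 90.5]
ft_force: [0.1, 0.4, -0.1]
gripper_width: 0.504
grasp_force: 0.0
```

play_rows:
  motion:
    - [[0.166,-0.143,0],[0,0,0],0.5]
    - [[0.166,-0.143,0],[0,0,0],0.5]
    - [[0.166,-0.143,0],[0,0,0],0.5]
    - [[0.166,-0.143,0],[0,0,0],0.5]
    - [[0.154,-0.131,0],[0,0,0],0.5]
    - [[0.1,-0.087,0.1],[0,0,0],0.5]
    - [[0.051,-0.044,0.1],[0,0,0],0.5]
    - [[0,0,0.1],[0,0,0],0.5]
    - [[0,0,0.1],[0,0,0],0.5]
    - [[0,0,0.05],[0,0,0],0.5]

```text
time: 14.2
eef_pos: [0.3637, 0.285, 0.1328]
ee_rot: [-179.9, 0.1, 90.4]
ft_force: [-1.3, 0.0, -0.8]
gripper_width: 0.504
grasp_force: 0.0
```

play_rows:
  motion:
    - [[0,0,0],[0,0,0],0.5]
    - [[0,0,0],[0,0,0],0.5]
    - [[0,0,0],[0,0,0],0.5]
    - [[0,0,0],[0,0,0],0.5]
    - [[0,0,0],[0,0,0],0.5]
    - [[0,0,0],[0,0,0],0.5]
    - [[0,0,0],[0,0,0],0.5]
    - [[0,0,0],[0,0,0],0.5]
    - [[0,0,0],[0,0,0],0.5]
    - [[0,0,0],[0,0,0],0.5]

```text
time: 15.2
eef_pos: [0.3652, 0.2854, 0.1336]
ee_rot: [180.0, 0.0, 90.2]
ft_force: [0.0, 0.2, -0.1]
gripper_width: 0.502
grasp_force: 0.0
```

```bash
python3 - <<'E'
from h import *
s=goto(.3653,.2857,.0744,90.2);print(s['eef_pos'])
# seated right rack & crate re-fit
t=imaging.camera("top"); q=imaging.camera("scene"); c=json.load(open("poses.json"))["crate"]
n=nest((78,-65,0))
r={}
for nm,p in(("top",t),("scene",q)):
    r=fit([p],[n[0],n[1],c[2],.013],"rack"); h=fit([p],c,"holes"); print(nm,"rack",np.round(r[0],4),round(r[1],3))
    d=r[0][:2]-nest((78,-65,0),h[0])[:2]; print(" ",np.round(d*1e3,1))
cv2.imwrite("pics/seat1.png",tile([show(t,[n[0],n[1],c[2],.013],"rack",5),show(q,np.r_[r[0],.013],"rack",5)]))
E
```

```text
turn wz total 0.0 then shift total [0.002 0.001 0.395]
[0.36516377 0.28541445 0.13358426]
top rack [ 0.6574 -0.0541  0.1481] 0.896
  [-1.   0.5]
scene rack [ 0.6629 -0.0542  0.1348] 0.726
  [3.7 2.6]
```

View pics/seat1.png

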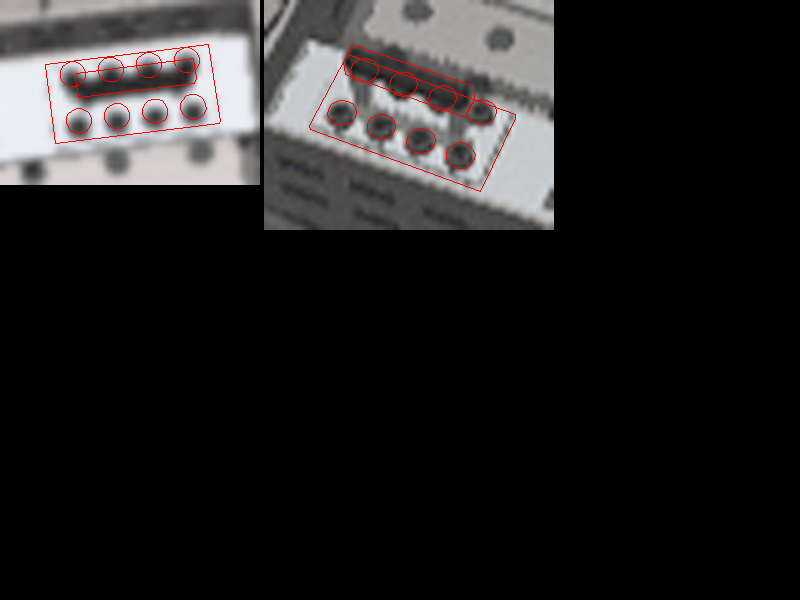

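play_rows:
  motion:
    - [[0.002,0.008,0.06],[0,0,0],0.5]
    - [[0,0,0.08],[0,0,0],0.5]
    - [[0,0,0.08],[0,0,0],0.5]
    - [[0,0,0.08],[0,0,0],0.5]
    - [[0,0,0.06],[0,0,0],0.5]
    - [[0,0,0.035],[0,0,0],0.5]
    - [[0,0,0],[0,0,0],0.5]
    - [[0,0,0],[0,0,0],0.4]
    - [[0,0,0],[0,0,0],0]
    - [[0,0,0],[0,0,0],0]

```text
time: 16.3
eef_pos: [0.3667, 0.2859, 0.0749]
ee_rot: [180.0, -0.0, 90.2]
ft_force: [0.1, -0.2, 2.7]
gripper_width: 0.129
grasp_force: 60.2
```

play_rows:
  motion:
    - [[0,0,0],[0,0,0],0]
    - [[0,0,0],[0,0,0],0]
    - [[0,0,0],[0,0,0],0]
    - [[0,0,0],[0,0,0],0]
    - [[0,0,-0.08],[0,0,0],0]
    - [[0,0,-0.15],[0,0,0],0]
    - [[0,0,-0.2],[0,0,0],0]
    - [[0,0,-0.2],[0,0,0],0]
    - [[0,0,-0.15],[0,0,0],0]
    - [[0,0,-0.06],[0,0,0],0]

```text
time: 17.3
eef_pos: [0.3667, 0.2857, 0.2016]
ee_rot: [179.9, -0.1, 90.2]
ft_force: [1.0, 0.4, -5.8]
gripper_width: 0.13
grasp_force: 59.1
```

```bash
python3 -c "
from h import *
s=goto(.642,.0747,.2,98.4);print(s['eef_pos'])"
```

```text
turn wz total -0.183 then shift total [-1.66   1.61   0.011]
[0.36666359 0.2857347  0.20159179]
```

play_rows:
  motion:
    - [[0,0,0],[0,0,-0.183],0]
    - [[-0.04,0.04,0],[0,0,0],0]
    - [[-0.08,0.08,0],[0,0,0],0]
    - [[-0.1183,0.1142,0],[0,0,0],0]
    - [[-0.1183,0.1142,0],[0,0,0],0]
    - [[-0.1183,0.1142,0],[0,0,0],0]
    - [[-0.1183,0.1142,0],[0,0,0],0]
    - [[-0.1183,0.1142,0],[0,0,0],0]
    - [[-0.1183,0.1142,0],[0,0,0],0]
    - [[-0.1183,0.1142,0],[0,0,0],0]

```text
time: 18.3
eef_pos: [0.5237, 0.1631, 0.1986]
ee_rot: [-179.8, 0.1, 98.2]
ft_force: [0.4, 0.3, -5.4]
gripper_width: 0.125
grasp_force: 59.1
```

play_rows:
  motion:
    - [[-0.1183,0.1142,0],[0,0,0],0]
    - [[-0.1183,0.1142,0],[0,0,0],0]
    - [[-0.1183,0.1142,0],[0,0,0],0]
    - [[-0.1183,0.1142,0],[0,0,0],0]
    - [[-0.1183,0.1142,0],[0,0,0],0]
    - [[-0.08,0.08,0],[0,0,0],0]
    - [[-0.04,0.04,0.08],[0,0,0],0]
    - [[0,0,0.12],[0,0,0],0]
    - [[0,0,0.12],[0,0,0],0]
    - [[0,0,0.07],[0,0,0],0]

```text
time: 19.3
eef_pos: [0.6392, 0.0744, 0.1381]
ee_rot: [-179.6, 0.0, 98.4]
ft_force: [-0.4, 0.4, -5.8]
gripper_width: 0.129
grasp_force: 59.1
```

play_rows:
  motion:
    - [[0,0,0],[0,0,0],0]
    - [[0,0,0],[0,0,0],0]
    - [[0,0,0],[0,0,0],0]
    - [[0,0,0],[0,0,0],0]
    - [[0,0,0],[0,0,0],0]
    - [[0,0,0],[0,0,0],0]
    - [[0,0,0],[0,0,0],0]
    - [[0,0,0],[0,0,0],0]
    - [[0,0,0],[0,0,0],0]
    - [[0,0,0],[0,0,0],0]

```text
time: 20.3
eef_pos: [0.6418, 0.0749, 0.1418]
ee_rot: [180.0, 0.0, 98.4]
ft_force: [-0.3, -0.2, -5.4]
gripper_width: 0.129
grasp_force: 59.1
```

```bash
python3 - <<'E'
from h import *
t,q,p0=held("rack",.0749,"pics/h3.png")
print(goto(.642,.0747,.122,98.4)["eef_pos"])
E
```

```text
top vis-FK mm [-2.1 -0.9] yaw deg 0.17 score 0.352
scene vis-FK mm [3.7 0.5] yaw deg 0.67 score 0.592
FK [0.6418 0.0749 0.1473 0.0669]
turn wz total 0.001 then shift total [-0.002  0.001  0.132]
[0.64183499 0.07493083 0.14181827]
```

play_rows:
  motion:
    - [[-0.005,0.001,0],[0,0,0.001],0]
    - [[0,0,0.015],[0,0,0],0]
    - [[0,0,0.02],[0,0,0],0]
    - [[0,0,0.02],[0,0,0],0]
    - [[0,0,0.02],[0,0,0],0]
    - [[0,0,0.02],[0,0,0],0]
    - [[0,0,0.02],[0,0,0],0]
    - [[0,0,0.02],[0,0,0],0]
    - [[0,0,0],[0,0,0],0]
    - [[0,0,0],[0,0,0],0]

```text
time: 21.4
eef_pos: [0.6421, 0.0742, 0.1216]
ee_rot: [-180.0, 0.0, 98.4]
ft_force: [0.8, 0.6, -5.4]
gripper_width: 0.132
grasp_force: 59.1
```

```bash
python3 -c "
from h import *
s=goto(.642,.0742,.0874,98.4);print(s['eef_pos'],s['ft_force'],s['wrist_torque'],s['ee_rot'])"
```

```text
turn wz total -0.0 then shift total [ 0.    -0.001  0.228]
[0.64209799 0.07417417 0.12159459] [ 0.7626675   0.55595303 -5.40387624] [-0.024459   -0.00809177 -0.00063418] [-1.79997747e+02  2.58744608e-03  9.83883096e+01]
```

play_rows:
  motion:
    - [[0,0,0.03],[0,0,0],0]
    - [[0,0,0.03],[0,0,0],0]
    - [[0,0,0.03],[0,0,0],0]
    - [[0,0,0.03],[0,0,0],0]
    - [[0,0,0.03],[0,0,0],0]
    - [[0,0,0.03],[0,0,0],0]
    - [[0,0,0.02],[0,0,0],0]
    - [[0,0,0.02],[0,0,0],0]
    - [[0,0,0],[0,0,0],0]
    - [[0,0,0],[0,0,0],0]

```text
time: 22.4
eef_pos: [0.6421, 0.0742, 0.0887]
ee_rot: [180.0, -0.0, 98.4]
ft_force: [0.4, -0.1, -5.5]
gripper_width: 0.127
grasp_force: 59.1
```

play_rows:
  motion:
    - [[0,0,0],[0,0,0],0.15]
    - [[0,0,0],[0,0,0],0.3]
    - [[0,0,0],[0,0,0],0.3]
    - [[0,0,0],[0,0,0],0.3]
    - [[0,0,0],[0,0,0],0.3]
    - [[0,0,-0.05],[0,0,0],0.3]
    - [[0,0,-0.1],[0,0,0],0.3]
    - [[0,0,-0.2],[0,0,0],0.3]
    - [[0,0,-0.2],[0,0,0],0.3]
    - [[0,0,-0.2],[0,0,0],0.3]

```text
time: 23.4
eef_pos: [0.6423, 0.0744, 0.2037]
ee_rot: [179.9, -0.0, 98.4]
ft_force: [0.4, -0.1, -0.4]
gripper_width: 0.299
grasp_force: 0.0
```

```bash
python3 - <<'E'
from h import *
P=json.load(open("poses.json")); p=P["st_1"]
print(goto(p[0],p[1],.19,90+np.degrees(p[2]))["eef_pos"])
t=imaging.camera("top"); q=imaging.camera("scene")
ims=[]
for k in("st_1","st_2","st_3"): ims+=[show(t,P[k],"stirrup",7,6),show(q,P[k],"stirrup",7,6)]
for nm,p in(("top",t),("scene",q)):
    for y in(-65,65):
        n=nest((78,y,0)); ims.append(show(p,[n[0],n[1],P["crate"][2],.013],"rack",4,4))
cv2.imwrite("pics/st.png",tile(ims))
E
```

```text
turn wz total -0.178 then shift total [1.336 0.207 0.092]
[0.64226724 0.07436618 0.20372858]
```

View pics/st.png

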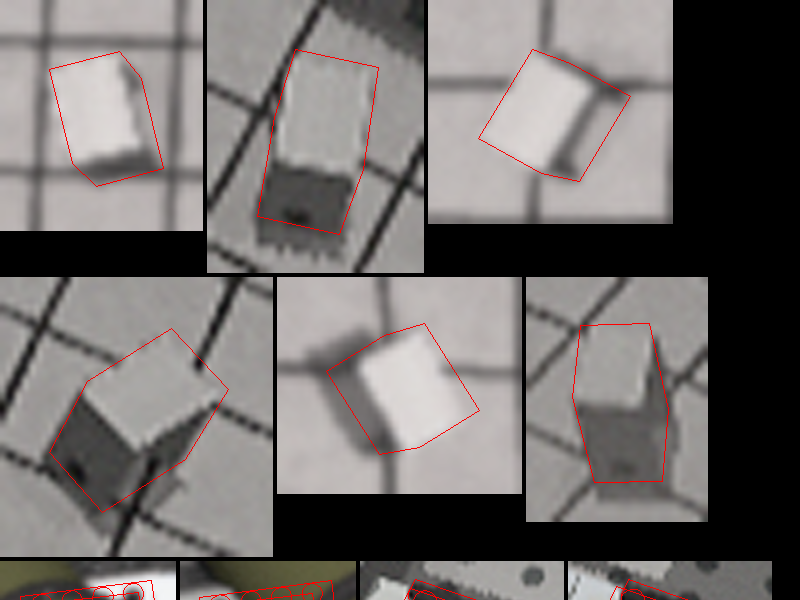

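play_rows:
  motion:
    - [[0,0,0],[0,0,-0.178],0.75]
    - [[0.06,0.01,0],[0,0,0],0.75]
    - [[0.14,0.022,0.01],[0,0,0],0.75]
    - [[0.19,0.03,0.02],[0,0,0],0.75]
    - [[0.19,0.03,0.02],[0,0,0],0.75]
    - [[0.19,0.03,0.02],[0,0,0],0.75]
    - [[0.19,0.03,0.02],[0,0,0],0.75]
    - [[0.19,0.03,0],[0,0,0],0.75]
    - [[0.13,0.018,0],[0,0,0],0.75]
    - [[0.056,0.007,0],[0,0,0],0.75]

```text
time: 24.5
eef_pos: [0.6135, 0.2794, 0.1877]
ee_rot: [-180.0, -0.2, 106.5]
ft_force: [0.4, 0.3, -0.4]
gripper_width: 0.749
grasp_force: 0.0
```

play_rows:
  motion:
    - [[0,0,0.05],[0,0,0],0.75]
    - [[0,0,0.1],[0,0,0],0.75]
    - [[0,0,0.12],[0,0,0],0.75]
    - [[0,0,0.12],[0,0,0],0.75]
    - [[0,0,0.1],[0,0,0],0.75]
    - [[0,0,0.05],[0,0,0],0.75]
    - [[0,0,0],[0,0,0],0.75]
    - [[0,0,0],[0,0,0],0.75]
    - [[0,0,0],[0,0,0],0.75]
    - [[0,0,0],[0,0,0],0.75]

```text
time: 25.5
eef_pos: [0.6158, 0.2755, 0.1075]
ee_rot: [179.9, -0.0, 106.4]
ft_force: [0.3, -0.2, -0.3]
gripper_width: 0.751
grasp_force: 0.0
```

```bash
python3 - <<'E'
from h import *
P=json.load(open("poses.json")); p=P["st_1"]
print(goto(p[0],p[1],.028,90+np.degrees(p[2]))["eef_pos"])
E
```

```text
turn wz total -0.001 then shift total [-0.001 -0.003  0.53 ]
[0.61580971 0.27554098 0.10750746]
```

play_rows:
  motion:
    - [[0,0,0.06],[0,0,0],0.75]
    - [[0,0,0.1],[0,0,0],0.75]
    - [[0,0,0.12],[0,0,0],0.75]
    - [[0,0,0.12],[0,0,0],0.75]
    - [[0,0,0.08],[0,0,0],0.75]
    - [[0,0,0.05],[0,0,0],0.75]
    - [[0,0,0],[0,0,0],0.75]
    - [[0,0,0],[0,0,0],0.6]
    - [[0,0,0],[0,0,0],0.3]
    - [[0,0,0],[0,0,0],0.3]

```text
time: 26.5
eef_pos: [0.616, 0.2757, 0.0281]
ee_rot: [179.9, -0.0, 106.4]
ft_force: [0.3, 1.2, 1.9]
gripper_width: 0.508
grasp_force: 61.5
```

play_rows:
  motion:
    - [[0,0,0],[0,0,0],0.3]
    - [[0,0,0],[0,0,0],0.3]
    - [[0,0,0],[0,0,0],0.3]
    - [[0,0,-0.08],[0,0,0],0.3]
    - [[0,0,-0.15],[0,0,0],0.3]
    - [[0,0,-0.2],[0,0,0],0.3]
    - [[0,0,-0.2],[0,0,0],0.3]
    - [[0,0,-0.2],[0,0,0],0.3]
    - [[0,0,-0.15],[0,0,0],0.3]
    - [[0,0,-0.1],[0,0,0],0.3]

```text
time: 27.5
eef_pos: [0.6154, 0.2751, 0.1911]
ee_rot: [179.9, -0.0, 106.4]
ft_force: [0.9, -0.5, -2.9]
gripper_width: 0.508
grasp_force: 61.3
```

```bash
python3 - <<'E'
from h import *
P=json.load(open("poses.json")); P["crate"]=[.5743,-.0015,.1459]; json.dump(P,open("poses.json","w"))
for y in(85,0,-85): print(y,nest((-5,y,0)))
n=nest((-5,85,0)); print(goto(n[0],n[1],.19,98.36)["eef_pos"])
E
```

```text
85 [0.55699557 0.08187    0.        ]
0 [ 0.56935312 -0.00222691  0.        ]
-85 [ 0.58171067 -0.08632383  0.        ]
turn wz total 0.179 then shift total [-1.218 -0.572  0.007]
[0.61536376 0.27514119 0.19107751]
```

play_rows:
  motion:
    - [[0,0,0],[0,0,0.179],0.3]
    - [[-0.06,-0.03,0],[0,0,0],0.3]
    - [[-0.12,-0.055,0],[0,0,0],0.3]
    - [[-0.17,-0.08,0],[0,0,0],0.3]
    - [[-0.18,-0.085,0],[0,0,0],0.3]
    - [[-0.18,-0.085,0],[0,0,0],0.3]
    - [[-0.18,-0.085,0],[0,0,0],0.3]
    - [[-0.16,-0.075,0],[0,0,0],0.3]
    - [[-0.11,-0.05,0],[0,0,0],0.3]
    - [[-0.058,-0.027,0],[0,0,0],0.3]

```text
time: 28.5
eef_pos: [0.5552, 0.0783, 0.1882]
ee_rot: [-179.8, 0.1, 98.3]
ft_force: [-0.1, 0.1, -2.6]
gripper_width: 0.504
grasp_force: 61.4
```

play_rows:
  motion:
    - [[0,0,0],[0,0,0],0.3]
    - [[0,0,0],[0,0,0],0.3]
    - [[0,0,0.08],[0,0,0],0.3]
    - [[0,0,0.12],[0,0,0],0.3]
    - [[0,0,0.14],[0,0,0],0.3]
    - [[0,0,0.14],[0,0,0],0.3]
    - [[0,0,0.14],[0,0,0],0.3]
    - [[0,0,0.1],[0,0,0],0.3]
    - [[0,0,0.07],[0,0,0],0.3]
    - [[0,0,0.03],[0,0,0],0.3]

```text
time: 29.5
eef_pos: [0.5563, 0.0828, 0.0646]
ee_rot: [-179.9, -0.0, 98.4]
ft_force: [0.1, 0.9, -1.8]
gripper_width: 0.505
grasp_force: 61.4
```

```bash
python3 - <<'E'
from h import *
s=goto(.557,.0819,.066,98.36);print(s["eef_pos"],s["ft_force"])
P=json.load(open("poses.json")); p=P["st_2"]
def f(a,b):
    d=np.array(b)-a
t=imaging.camera("top"); q=imaging.camera("scene")
sh=lambda c,x0,y0,x1,y1:cv2.resize(c["color"][y0:y1,x0:x1,::-1],None,fx=3,fy=3,interpolation=cv2.INTER_CUBIC)
cv2.imwrite("pics/hang1.png",tile([sh(t,190,130,320,250),sh(q,190,130,330,265)]))
E
```

```text
turn wz total 0.002 then shift total [-0.006  0.004 -0.009]
[0.55629039 0.08277724 0.06464394] [ 0.09095452  0.85280136 -1.80602022]
```

View pics/hang1.png

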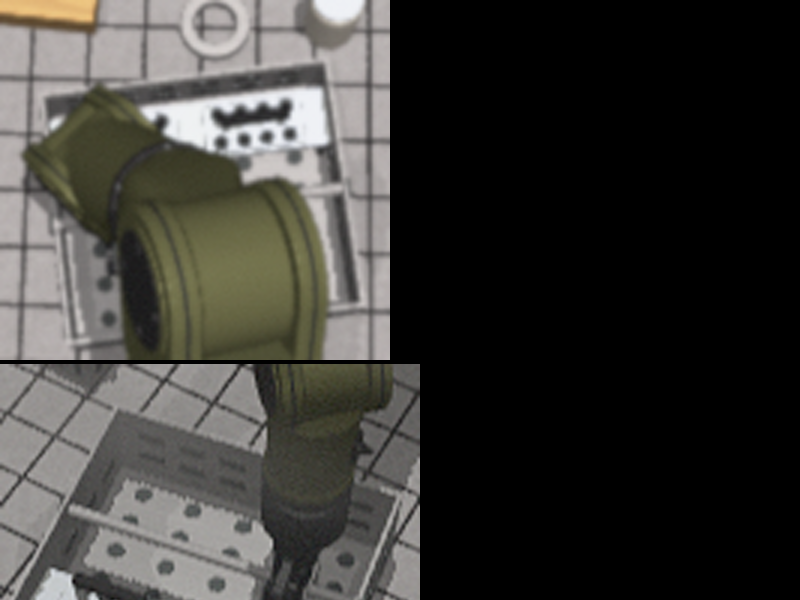

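play_rows:
  motion:
    - [[0,0,0],[0,0,0],0.66]
    - [[0,0,0],[0,0,0],0.66]
    - [[0,0,0],[0,0,0],0.66]
    - [[0,0,0],[0,0,0],0.66]
    - [[0,0,-0.06],[0,0,0],0.66]
    - [[0,0,-0.14],[0,0,0],0.66]
    - [[0,0,-0.2],[0,0,0],0.66]
    - [[0,0,-0.2],[0,0,0],0.66]
    - [[0,0,-0.2],[0,0,0],0.66]
    - [[0,0,-0.1],[0,0,0],0.66]

```text
time: 30.6
eef_pos: [0.558, 0.0825, 0.2045]
ee_rot: [179.7, -0.0, 98.3]
ft_force: [1.0, -0.2, 0.1]
gripper_width: 0.662
grasp_force: 0.0
```

play_rows:
  motion:
    - [[0,0,0],[0,0,0.16],0.75]
    - [[0,0,0],[0,0,0.16],0.75]
    - [[0,0,0],[0,0,0.16],0.75]
    - [[0,0,0],[0,0,0.16],0.75]
    - [[0,0,0],[0,0,0.16],0.75]
    - [[0.06,-0.06,0],[0,0,0],0.75]
    - [[0.1,-0.1,0],[0,0,0],0.75]
    - [[0.15,-0.15,0],[0,0,0],0.75]
    - [[0.2,-0.19,0],[0,0,0],0.75]
    - [[0.2,-0.19,0],[0,0,0],0.75]

```text
time: 31.6
eef_pos: [0.5137, 0.2265, 0.2016]
ee_rot: [-180.0, -0.0, 62.5]
ft_force: [0.6, 0.2, 0.9]
gripper_width: 0.75
grasp_force: 0.0
```

play_rows:
  motion:
    - [[0.2,-0.19,0],[0,0,0],0.75]
    - [[0.2,-0.19,0],[0,0,0],0.75]
    - [[0.2,-0.19,0],[0,0,0],0.75]
    - [[0.17,-0.18,0],[0,0,0],0.75]
    - [[0.12,-0.12,0],[0,0,0],0.75]
    - [[0.079,-0.079,0.05],[0,0,0],0.75]
    - [[0,0,0.1],[0,0,0],0.75]
    - [[0,0,0.15],[0,0,0],0.75]
    - [[0,0,0.15],[0,0,0],0.75]
    - [[0,0,0.1],[0,0,0],0.75]

```text
time: 32.6
eef_pos: [0.4554, 0.418, 0.1168]
ee_rot: [-180.0, 0.2, 62.4]
ft_force: [0.3, -0.5, -0.3]
gripper_width: 0.748
grasp_force: 0.0
```

play_rows:
  motion:
    - [[0,0,0],[0,0,0],0.75]
    - [[0,0,0],[0,0,0],0.75]
    - [[0,0,0],[0,0,0],0.75]
    - [[0,0,0],[0,0,0],0.75]
    - [[0,0,0],[0,0,0],0.75]
    - [[0,0,0],[0,0,0],0.75]
    - [[0,0,0],[0,0,0],0.75]
    - [[0,0,0],[0,0,0],0.75]
    - [[0,0,0],[0,0,0],0.75]
    - [[0,0,0],[0,0,0],0.75]

```text
time: 33.6
eef_pos: [0.456, 0.4192, 0.1185]
ee_rot: [180.0, 0.0, 62.4]
ft_force: [-0.1, -0.2, 0.3]
gripper_width: 0.747
grasp_force: 0.0
```

```bash
python3 - <<'E'
from h import *
P=json.load(open("poses.json")); p=P["st_2"]
print(goto(p[0],p[1],.028,90+np.degrees(p[2]))["eef_pos"])
t=imaging.camera("top"); q=imaging.camera("scene")
sh=lambda c,x0,y0,x1,y1:cv2.resize(c["color"][y0:y1,x0:x1,::-1],None,fx=3,fy=3,interpolation=cv2.INTER_CUBIC)
cv2.imwrite("pics/hang2.png",tile([sh(t,190,130,320,250),sh(q,190,130,330,265)]))
E
```

```text
turn wz total -0.001 then shift total [ 0.001 -0.007  0.604]
[0.45600831 0.4191805  0.1185426 ]
```

View pics/hang2.png

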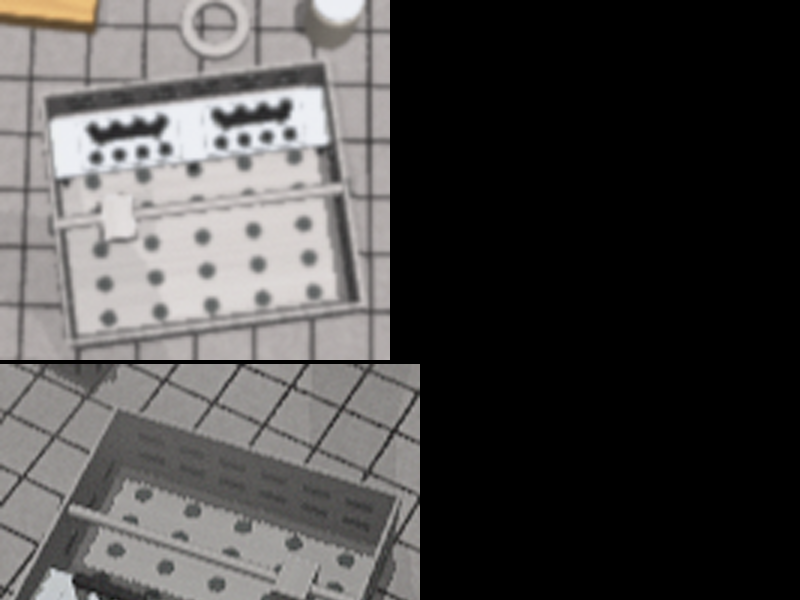

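play_rows:
  motion:
    - [[0,-0.007,0.08],[0,0,0],0.75]
    - [[0,0,0.12],[0,0,0],0.75]
    - [[0,0,0.13],[0,0,0],0.75]
    - [[0,0,0.13],[0,0,0],0.75]
    - [[0,0,0.09],[0,0,0],0.75]
    - [[0,0,0.054],[0,0,0],0.75]
    - [[0,0,0],[0,0,0],0.75]
    - [[0,0,0],[0,0,0],0.6]
    - [[0,0,0],[0,0,0],0.3]
    - [[0,0,0],[0,0,0],0.3]

```text
time: 34.7
eef_pos: [0.4558, 0.4202, 0.029]
ee_rot: [180.0, -0.1, 62.3]
ft_force: [0.1, -0.1, 2.4]
gripper_width: 0.506
grasp_force: 61.4
```

play_rows:
  motion:
    - [[0,0,0],[0,0,0],0.3]
    - [[0,0,0],[0,0,0],0.3]
    - [[0,0,0],[0,0,0],0.3]
    - [[0,0,-0.08],[0,0,0],0.3]
    - [[0,0,-0.15],[0,0,0],0.3]
    - [[0,0,-0.2],[0,0,0],0.3]
    - [[0,0,-0.2],[0,0,0],0.3]
    - [[0,0,-0.2],[0,0,0],0.3]
    - [[0,0,-0.15],[0,0,0],0.3]
    - [[0,0,-0.1],[0,0,0],0.3]

```text
time: 35.7
eef_pos: [0.4552, 0.4198, 0.1923]
ee_rot: [180.0, -0.1, 62.4]
ft_force: [0.9, 0.7, -1.7]
gripper_width: 0.503
grasp_force: 61.2
```

play_rows:
  motion:
    - [[0,0,0],[0,0,-0.16],0.3]
    - [[0,0,0],[0,0,-0.16],0.3]
    - [[0,0,0],[0,0,-0.16],0.3]
    - [[0,0,0],[0,0,-0.16],0.3]
    - [[0,0,0],[0,0,-0.16],0.3]
    - [[-0.07,0.01,0],[0,0,0],0.3]
    - [[-0.14,0.02,0],[0,0,0],0.3]
    - [[-0.2,0.025,0],[0,0,0],0.3]
    - [[-0.24,0.028,0],[0,0,0],0.3]
    - [[-0.24,0.028,0],[0,0,0],0.3]

```text
time: 36.7
eef_pos: [0.491, 0.2875, 0.1901]
ee_rot: [-180.0, 0.1, 98.2]
ft_force: [0.8, -0.6, -1.7]
gripper_width: 0.505
grasp_force: 61.2
```

play_rows:
  motion:
    - [[-0.24,0.028,0],[0,0,0],0.3]
    - [[-0.24,0.028,0],[0,0,0],0.3]
    - [[-0.24,0.028,0],[0,0,0],0.3]
    - [[-0.24,0.028,0],[0,0,0],0.3]
    - [[-0.24,0.028,0],[0,0,0],0.3]
    - [[-0.24,0.028,0],[0,0,0],0.3]
    - [[-0.22,0.025,0],[0,0,0],0.3]
    - [[-0.17,0.018,0],[0,0,0],0.3]
    - [[-0.11,0.012,0],[0,0,0],0.3]
    - [[-0.058,0.006,0],[0,0,0],0.3]

```text
time: 37.7
eef_pos: [0.568, -0.0051, 0.1899]
ee_rot: [-179.9, 0.1, 98.0]
ft_force: [0.1, 0.5, -1.6]
gripper_width: 0.507
grasp_force: 61.2
```

play_rows:
  motion:
    - [[0,0,0],[0,0,0],0.3]
    - [[0,0,0],[0,0,0],0.3]
    - [[0,0,0],[0,0,0],0.3]
    - [[0,0,0.05],[0,0,0],0.3]
    - [[0,0,0.08],[0,0,0],0.3]
    - [[0,0,0.05],[0,0,0],0.3]
    - [[0,0,0],[0,0,0],0.3]
    - [[0,0,0],[0,0,0],0.3]
    - [[0,0,0],[0,0,0],0.3]
    - [[0,0,0],[0,0,0],0.3]

```text
time: 38.7
eef_pos: [0.5688, -0.0015, 0.1634]
ee_rot: [180.0, 0.0, 98.3]
ft_force: [0.6, 0.1, -1.4]
gripper_width: 0.507
grasp_force: 61.2
```

```bash
python3 - <<'E'
from h import *
print(goto(.5694,-.0022,.0655,98.36)["eef_pos"])
E
```

```text
turn wz total -0.0 then shift total [-0.005  0.004  0.652]
[ 0.56876044 -0.00154866  0.16335095]
```

play_rows:
  motion:
    - [[-0.003,0.003,0.05],[0,0,0],0.3]
    - [[0,0,0.1],[0,0,0],0.3]
    - [[0,0,0.13],[0,0,0],0.3]
    - [[0,0,0.13],[0,0,0],0.3]
    - [[0,0,0.1],[0,0,0],0.3]
    - [[0,0,0.08],[0,0,0],0.3]
    - [[0,0,0.06],[0,0,0],0.3]
    - [[0,0,0],[0,0,0],0.3]
    - [[0,0,0],[0,0,0],0.3]
    - [[0,0,0],[0,0,0],0.3]

```text
time: 39.7
eef_pos: [0.5693, -0.0019, 0.0657]
ee_rot: [180.0, 0.0, 98.3]
ft_force: [0.6, -0.4, -1.6]
gripper_width: 0.501
grasp_force: 61.4
```

play_rows:
  motion:
    - [[0,0,0],[0,0,0],0.66]
    - [[0,0,0],[0,0,0],0.66]
    - [[0,0,0],[0,0,0],0.66]
    - [[0,0,0],[0,0,0],0.66]
    - [[0,0,-0.06],[0,0,0],0.66]
    - [[0,0,-0.14],[0,0,0],0.66]
    - [[0,0,-0.2],[0,0,0],0.66]
    - [[0,0,-0.2],[0,0,0],0.66]
    - [[0,0,-0.2],[0,0,0],0.66]
    - [[0,0,-0.1],[0,0,0],0.66]

```text
time: 40.7
eef_pos: [0.5701, -0.0015, 0.2039]
ee_rot: [179.8, 0.0, 98.3]
ft_force: [0.2, -0.2, -1.4]
gripper_width: 0.662
grasp_force: 0.0
```

play_rows:
  motion:
    - [[0,0,0],[0,0,-0.129],0.75]
    - [[0,0,0],[0,0,-0.129],0.75]
    - [[0,0,0],[0,0,-0.129],0.75]
    - [[0,0,0],[0,0,-0.129],0.75]
    - [[-0.06,-0.06,0],[0,0,0],0.75]
    - [[-0.12,-0.12,0],[0,0,0],0.75]
    - [[-0.17,-0.175,0],[0,0,0],0.75]
    - [[-0.2,-0.21,0],[0,0,0],0.75]
    - [[-0.2,-0.21,0],[0,0,0],0.75]
    - [[-0.2,-0.21,0],[0,0,0],0.75]

```text
time: 41.7
eef_pos: [0.5164, -0.2034, 0.2009]
ee_rot: [-180.0, 0.0, 121.4]
ft_force: [1.0, 0.6, -0.6]
gripper_width: 0.751
grasp_force: 0.0
```

play_rows:
  motion:
    - [[-0.2,-0.21,0],[0,0,0],0.75]
    - [[-0.2,-0.21,0],[0,0,0],0.75]
    - [[-0.2,-0.21,0],[0,0,0],0.75]
    - [[-0.2,-0.2,0],[0,0,0],0.75]
    - [[-0.16,-0.16,0],[0,0,0],0.75]
    - [[-0.09,-0.09,0.05],[0,0,0],0.75]
    - [[-0.049,-0.05,0.1],[0,0,0],0.75]
    - [[0,0,0.15],[0,0,0],0.75]
    - [[0,0,0.15],[0,0,0],0.75]
    - [[0,0,0.1],[0,0,0],0.75]

```text
time: 42.7
eef_pos: [0.4591, -0.4273, 0.1155]
ee_rot: [-180.0, -0.2, 121.7]
ft_force: [-0.9, -0.1, -0.3]
gripper_width: 0.752
grasp_force: 0.0
```

play_rows:
  motion:
    - [[0,0,0],[0,0,0],0.75]
    - [[0,0,0],[0,0,0],0.75]
    - [[0,0,0],[0,0,0],0.75]
    - [[0,0,0],[0,0,0],0.75]
    - [[0,0,0],[0,0,0],0.75]
    - [[0,0,0],[0,0,0],0.75]
    - [[0,0,0],[0,0,0],0.75]
    - [[0,0,0],[0,0,0],0.75]
    - [[0,0,0],[0,0,0],0.75]
    - [[0,0,0],[0,0,0],0.75]

```text
time: 43.7
eef_pos: [0.4595, -0.4299, 0.118]
ee_rot: [180.0, 0.0, 121.6]
ft_force: [0.1, -0.3, -0.3]
gripper_width: 0.747
grasp_force: 0.0
```

```bash
python3 - <<'E'
from h import *
P=json.load(open("poses.json")); p=P["st_3"]
print(goto(p[0],p[1],.028,90+np.degrees(p[2]))["eef_pos"])
E
```

```text
turn wz total -0.001 then shift total [0.002 0.002 0.6  ]
[ 0.45952887 -0.42992879  0.11803505]
```

play_rows:
  motion:
    - [[0.002,0.002,0.08],[0,0,0],0.75]
    - [[0,0,0.12],[0,0,0],0.75]
    - [[0,0,0.13],[0,0,0],0.75]
    - [[0,0,0.13],[0,0,0],0.75]
    - [[0,0,0.09],[0,0,0],0.75]
    - [[0,0,0.05],[0,0,0],0.75]
    - [[0,0,0],[0,0,0],0.75]
    - [[0,0,0],[0,0,0],0.6]
    - [[0,0,0],[0,0,0],0.3]
    - [[0,0,0],[0,0,0],0.3]

```text
time: 44.7
eef_pos: [0.4607, -0.4299, 0.0292]
ee_rot: [179.9, 0.1, 121.6]
ft_force: [0.6, -0.0, 2.9]
gripper_width: 0.515
grasp_force: 59.8
```

play_rows:
  motion:
    - [[0,0,0],[0,0,0],0.3]
    - [[0,0,0],[0,0,0],0.3]
    - [[0,0,0],[0,0,0],0.3]
    - [[0,0,-0.08],[0,0,0],0.3]
    - [[0,0,-0.15],[0,0,0],0.3]
    - [[0,0,-0.2],[0,0,0],0.3]
    - [[0,0,-0.2],[0,0,0],0.3]
    - [[0,0,-0.2],[0,0,0],0.3]
    - [[0,0,-0.15],[0,0,0],0.3]
    - [[0,0,-0.1],[0,0,0],0.3]

```text
time: 45.7
eef_pos: [0.4597, -0.4296, 0.1921]
ee_rot: [180.0, 0.1, 121.6]
ft_force: [-0.2, -1.1, -2.0]
gripper_width: 0.515
grasp_force: 59.6
```

play_rows:
  motion:
    - [[0,0,0],[0,0,0.129],0.3]
    - [[0,0,0],[0,0,0.129],0.3]
    - [[0,0,0],[0,0,0.129],0.3]
    - [[0,0,0],[0,0,0.129],0.3]
    - [[0.07,0.04,0],[0,0,0],0.3]
    - [[0.12,0.06,0],[0,0,0],0.3]
    - [[0.17,0.09,0],[0,0,0],0.3]
    - [[0.2,0.105,0],[0,0,0],0.3]
    - [[0.2,0.105,0],[0,0,0],0.3]
    - [[0.2,0.105,0],[0,0,0],0.3]

```text
time: 46.7
eef_pos: [0.5137, -0.2734, 0.1899]
ee_rot: [-180.0, -0.1, 98.6]
ft_force: [0.3, -0.3, -1.7]
gripper_width: 0.509
grasp_force: 59.6
```

play_rows:
  motion:
    - [[0.2,0.105,0],[0,0,0],0.3]
    - [[0.2,0.105,0],[0,0,0],0.3]
    - [[0.2,0.105,0],[0,0,0],0.3]
    - [[0.2,0.105,0],[0,0,0],0.3]
    - [[0.17,0.09,0],[0,0,0],0.3]
    - [[0.14,0.075,0],[0,0,0],0.3]
    - [[0.09,0.05,0],[0,0,0],0.3]
    - [[0.07,0.04,0],[0,0,0],0.3]
    - [[0.05,0.029,0],[0,0,0],0.3]
    - [[0.028,0.015,0],[0,0,0],0.3]

```text
time: 47.7
eef_pos: [0.5911, -0.0602, 0.1899]
ee_rot: [-180.0, 0.0, 98.4]
ft_force: [-0.6, 0.4, -1.4]
gripper_width: 0.519
grasp_force: 59.6
```

play_rows:
  motion:
    - [[0.04,0.02,0],[0,0,0],0.3]
    - [[0,0,0],[0,0,0],0.3]
    - [[0,0,0],[0,0,0],0.3]
    - [[0,0,0.05],[0,0,0],0.3]
    - [[0,0,0.08],[0,0,0],0.3]
    - [[0,0,0.05],[0,0,0],0.3]
    - [[0,0,0],[0,0,0],0.3]
    - [[0,0,0],[0,0,0],0.3]
    - [[0,0,0],[0,0,0],0.3]
    - [[0,0,0],[0,0,0],0.3]

```text
time: 48.7
eef_pos: [0.5935, -0.0538, 0.1634]
ee_rot: [180.0, 0.0, 98.3]
ft_force: [-1.1, -0.2, -2.3]
gripper_width: 0.513
grasp_force: 59.6
```

```bash
python3 - <<'E'
from h import *
print(goto(.5817,-.0863,.0655,98.36)["eef_pos"])
E
```

```text
turn wz total -0.0 then shift total [-0.203 -0.109  0.653]
[ 0.59348468 -0.05383484  0.16339634]
```

play_rows:
  motion:
    - [[-0.04,-0.02,0],[0,0,0],0.3]
    - [[-0.06,-0.035,0],[0,0,0],0.3]
    - [[-0.06,-0.034,0],[0,0,0],0.3]
    - [[-0.043,-0.02,0],[0,0,0],0.3]
    - [[0,0,0],[0,0,0],0.3]
    - [[0,0,0],[0,0,0],0.3]
    - [[0,0,0.06],[0,0,0],0.3]
    - [[0,0,0.1],[0,0,0],0.3]
    - [[0,0,0.12],[0,0,0],0.3]
    - [[0,0,0.12],[0,0,0],0.3]

```text
time: 49.7
eef_pos: [0.5815, -0.0856, 0.1019]
ee_rot: [180.0, -0.0, 98.4]
ft_force: [-0.1, 0.0, -2.4]
gripper_width: 0.513
grasp_force: 59.6
```

play_rows:
  motion:
    - [[0,0,0.12],[0,0,0],0.3]
    - [[0,0,0.08],[0,0,0],0.3]
    - [[0,0,0.051],[0,0,0],0.3]
    - [[0,0,0],[0,0,0],0.3]
    - [[0,0,0],[0,0,0],0.3]
    - [[0,0,0],[0,0,0],0.3]
    - [[0,0,0],[0,0,0],0.3]
    - [[0,0,0],[0,0,0],0.66]
    - [[0,0,0],[0,0,0],0.66]
    - [[0,0,0],[0,0,0],0.66]

```text
time: 50.7
eef_pos: [0.5816, -0.0864, 0.0656]
ee_rot: [180.0, 0.0, 98.3]
ft_force: [-0.1, -0.2, 0.3]
gripper_width: 0.658
grasp_force: 0.0
```

play_rows:
  motion:
    - [[0,0,0],[0,0,0],0.66]
    - [[0,0,-0.06],[0,0,0],0.66]
    - [[0,0,-0.14],[0,0,0],0.66]
    - [[0,0,-0.2],[0,0,0],0.66]
    - [[0,0,-0.2],[0,0,0],0.66]
    - [[0,0,-0.2],[0,0,0],0.66]
    - [[-0.15,-0.2,-0.1],[0,0,0],0.6]
    - [[-0.2,-0.25,0],[0,0,0],0.5]
    - [[-0.2,-0.25,0],[0,0,0],0.5]
    - [[-0.1,-0.15,0],[0,0,0],0.5]

```text
time: 51.7
eef_pos: [0.466, -0.2051, 0.2009]
ee_rot: [-179.8, 0.1, 98.1]
ft_force: [-0.6, 0.8, -0.7]
gripper_width: 0.501
grasp_force: 0.0
```

play_rows:
  motion:
    - [[-0.15,0,0],[0,0,0],0.5]
    - [[-0.2,0,0],[0,0,0],0.5]
    - [[-0.25,0,0],[0,0,0],0.5]
    - [[-0.25,0,0],[0,0,0],0.5]
    - [[-0.25,0,0],[0,0,0],0.5]
    - [[-0.25,0,0],[0,0,0],0.5]
    - [[-0.25,0,0],[0,0,0],0.5]
    - [[-0.1,0,0],[0,0,0],0.5]
    - [[0,0,0],[0,0,0],0.5]
    - [[0,0,0],[0,0,0],0.5]

```text
time: 52.7
eef_pos: [0.5065, -0.4524, 0.2006]
ee_rot: [180.0, -0.1, 98.4]
ft_force: [0.7, -0.0, -0.2]
gripper_width: 0.502
grasp_force: 0.0
```

```bash
python3 - <<'E'
from h import *
t=imaging.camera("top"); q=imaging.camera("scene"); P=json.load(open("poses.json"))
for nm in("basket_a","stirrup_a"):
  for n,p in(("top",t),("scene",q)): print(n,nm,[(round(d["conf"],2),[round(float(v)) for v in d["bbox"]]) for d in nets.outline_of(p,nm)])
ims=[]
for k in("basket_l","basket_r"):
    for n,p in(("top",t),("scene",q)):
        r=fit([p],P[k],"basket"); print(k,n,np.round(r[0],4),round(r[1],3))
        ims.append(show(p,r[0],"basket",5,5))
sh=lambda c,x0,y0,x1,y1:cv2.resize(c["color"][y0:y1,x0:x1,::-1],None,fx=2.6,fy=2.6,interpolation=cv2.INTER_CUBIC)
ims+=[sh(t,190,130,320,250),sh(q,190,130,330,265)]
cv2.imwrite("pics/b1.png",tile(ims)); print(status.state()["eef_pos"])
E
```

```text
top basket_a [(0.56, [144, 205, 178, 235])]
scene basket_a [(0.78, [340, 201, 387, 253]), (0.76, [201, 95, 237, 137]), (0.74, [134, 191, 160, 219]), (0.29, [205, 200, 246, 227])]
top stirrup_a [(0.62, [275, 187, 288, 202]), (0.54, [251, 190, 262, 208])]
scene stirrup_a [(0.8, [251, 184, 268, 210]), (0.75, [223, 178, 241, 200]), (0.66, [280, 195, 293, 220])]
basket_l top [ 0.5005  0.2879 -0.0634] 0.765
basket_l scene [ 0.5042  0.2893 -0.0319] 0.71
basket_r top [ 0.3574 -0.285  -0.0869] 0.681
basket_r scene [ 0.3616 -0.2864  0.017 ] 0.647
[ 0.50668303 -0.45264409  0.20072893]
```

View pics/b1.png

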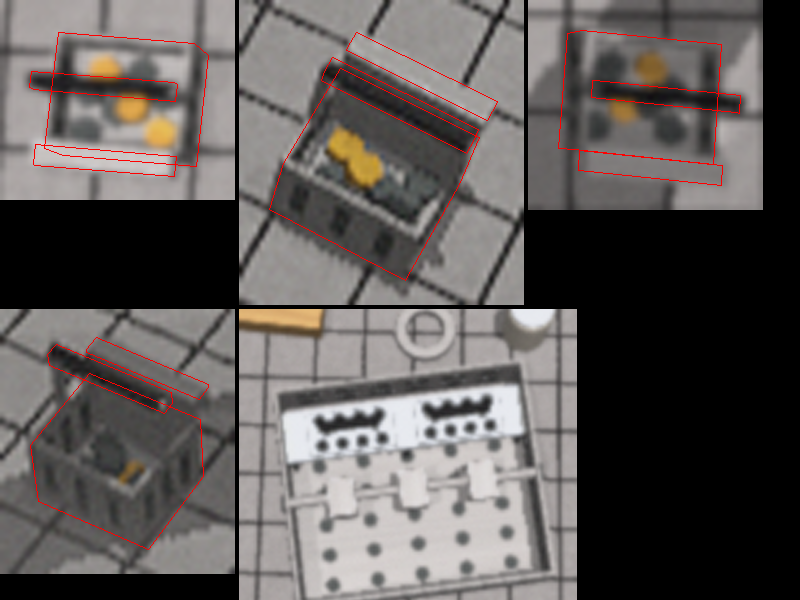

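play_rows:
  motion:
    - [[0,0,0],[0,0,0.126],0.5]
    - [[0,0,0],[0,0,0.125],0.5]
    - [[0.05,-0.05,0],[0,0,0],0.5]
    - [[0.12,-0.12,0],[0,0,0],0.5]
    - [[0.2,-0.19,0],[0,0,0],0.5]
    - [[0.22,-0.21,0],[0,0,0],0.5]
    - [[0.2,-0.19,0],[0,0,0],0.5]
    - [[0.15,-0.15,0],[0,0,0],0.5]
    - [[0.08,-0.08,0],[0,0,0],0.5]
    - [[0.043,-0.043,0],[0,0,0],0.5]

```text
time: 54.0
eef_pos: [0.3587, -0.2851, 0.2008]
ee_rot: [-180.0, 0.0, 87.1]
ft_force: [1.1, -1.2, 0.1]
gripper_width: 0.5
grasp_force: 0.0
```

play_rows:
  motion:
    - [[0,0,0.08],[0,0,0],0.5]
    - [[0,0,0.12],[0,0,0],0.5]
    - [[0,0,0.1],[0,0,0],0.5]
    - [[0,0,0.05],[0,0,0],0.5]
    - [[0,0,0],[0,0,0],0.5]
    - [[0,0,0],[0,0,0],0.5]
    - [[0,0,0],[0,0,0],0.5]
    - [[0,0,0],[0,0,0],0.5]
    - [[0,0,0],[0,0,0],0.5]
    - [[0,0,0],[0,0,0],0.5]

```text
time: 55.0
eef_pos: [0.36, -0.2866, 0.1481]
ee_rot: [180.0, 0.0, 87.0]
ft_force: [-0.5, 0.4, -0.4]
gripper_width: 0.5
grasp_force: 0.0
```

```bash
python3 - <<'E'
from h import *
print(goto(.360,-.2855,.086,87.1)["eef_pos"])
t=imaging.camera("top"); q=imaging.camera("scene"); P=json.load(open("poses.json"))
for n,p in(("top",t),("scene",q)):
    r=fit([p],P["basket_r"],"basket"); print("basket_r",n,np.round(r[0],4),round(r[1],3))
    r=fit([p],P["basket_l"],"basket"); print("basket_l",n,np.round(r[0],4),round(r[1],3))
E
```

```text
turn wz total -0.001 then shift total [ 0.008 -0.     0.414]
[ 0.3599603  -0.28662712  0.14812221]
basket_r top [ 0.3508 -0.2158  0.2644] 0.592
basket_l top [ 0.5004  0.288  -0.0651] 0.766
basket_r scene [ 0.361  -0.286  -0.0368] 0.674
basket_l scene [ 0.5047  0.2883 -0.0453] 0.709
```

play_rows:
  motion:
    - [[0.008,0,0.06],[0,0,0],0.5]
    - [[0,0,0.09],[0,0,0],0.5]
    - [[0,0,0.1],[0,0,0],0.5]
    - [[0,0,0.09],[0,0,0],0.5]
    - [[0,0,0.05],[0,0,0],0.5]
    - [[0,0,0.024],[0,0,0],0.5]
    - [[0,0,0],[0,0,0],0.5]
    - [[0,0,0],[0,0,0],0.4]
    - [[0,0,0],[0,0,0],0]
    - [[0,0,0],[0,0,0],0]
  newtons: 80

```text
time: 56.1
eef_pos: [0.3602, -0.2855, 0.0863]
ee_rot: [179.9, 0.0, 87.0]
ft_force: [-0.7, -0.9, -0.8]
gripper_width: 0.087
grasp_force: 77.9
```

play_rows:
  motion:
    - [[0,0,0],[0,0,0],0]
    - [[0,0,0],[0,0,0],0]
    - [[0,0,0],[0,0,0],0]
    - [[0,0,0],[0,0,0],0]
    - [[0,0,-0.08],[0,0,0],0]
    - [[0,0,-0.15],[0,0,0],0]
    - [[0,0,-0.2],[0,0,0],0]
    - [[0,0,-0.2],[0,0,0],0]
    - [[0,0,-0.15],[0,0,0],0]
    - [[0,0,-0.1],[0,0,0],0]

```text
time: 57.1
eef_pos: [0.3598, -0.2854, 0.219]
ee_rot: [180.0, 0.0, 87.0]
ft_force: [0.3, -0.5, -3.6]
gripper_width: 0.092
grasp_force: 78.3
```

```bash
python3 - <<'E'
from h import *
for y in(-65,65): print(nest((-86,y,0)))
n=nest((-86,-65,0)); print(goto(n[0],n[1],.22,98.36)["eef_pos"])
E
```

```text
[ 0.4986636  -0.07831234  0.        ]
[0.47976382 0.05030647 0.        ]
turn wz total -0.252 then shift total [ 1.231  1.117 -0.007]
[ 0.35977031 -0.28538707  0.21902359]
```

play_rows:
  motion:
    - [[0,0,0],[0,0,-0.126],0]
    - [[0,0,0],[0,0,-0.126],0]
    - [[0.03,0.03,0],[0,0,0],0]
    - [[0.07,0.06,0],[0,0,0],0]
    - [[0.1,0.09,0],[0,0,0],0]
    - [[0.12,0.11,0],[0,0,0],0]
    - [[0.12,0.11,0],[0,0,0],0]
    - [[0.12,0.11,0],[0,0,0],0]
    - [[0.12,0.11,0],[0,0,0],0]
    - [[0.12,0.11,0],[0,0,0],0]

```text
time: 58.1
eef_pos: [0.4509, -0.1491, 0.2174]
ee_rot: [-179.9, -0.0, 98.3]
ft_force: [0.1, -0.3, -1.7]
gripper_width: 0.086
grasp_force: 78.3
```

play_rows:
  motion:
    - [[0.12,0.11,0],[0,0,0],0]
    - [[0.1,0.09,0],[0,0,0],0]
    - [[0.09,0.08,0],[0,0,0],0]
    - [[0.06,0.05,0],[0,0,0],0]
    - [[0.041,0.037,0],[0,0,0],0]
    - [[0.02,0.02,0],[0,0,0],0]
    - [[0,0,0],[0,0,0],0]
    - [[0,0,0],[0,0,0],0]
    - [[0,0,0],[0,0,0],0]
    - [[0,0,0],[0,0,0],0]

```text
time: 59.1
eef_pos: [0.4984, -0.0789, 0.2178]
ee_rot: [-180.0, 0.0, 98.3]
ft_force: [-1.2, 0.0, -3.4]
gripper_width: 0.084
grasp_force: 78.3
```

```bash
python3 - <<'E'
from h import *
t,q,p0=held("basket",.0863,"pics/hb1.png"); print(status.state()["ft_force"])
n=nest((-86,-65,0)); print(goto(n[0],n[1],.146,98.36)["eef_pos"])
E
```

```text
top vis-FK mm [-17.6  -4.1] yaw deg -27.64 score 0.598
scene vis-FK mm [ 2.8 -1.3] yaw deg 6.05 score 0.38
FK [ 0.4986 -0.0785  0.1458  0.1315]
[-0.06166313  0.04004117 -2.61868172]
turn wz total -0.0 then shift total [0.001 0.001 0.479]
[ 0.49858293 -0.07853424  0.21779018]
```

View pics/hb1.png

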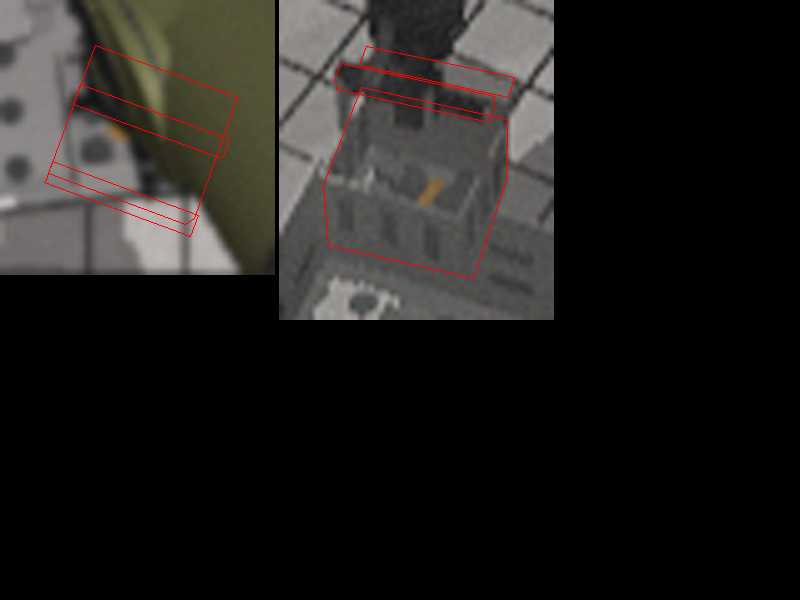

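play_rows:
  motion:
    - [[0,0,0.05],[0,0,0],0]
    - [[0,0,0.08],[0,0,0],0]
    - [[0,0,0.1],[0,0,0],0]
    - [[0,0,0.1],[0,0,0],0]
    - [[0,0,0.08],[0,0,0],0]
    - [[0,0,0.05],[0,0,0],0]
    - [[0,0,0.05],[0,0,0],0]
    - [[0,0,0.05],[0,0,0],0]
    - [[0,0,0.04],[0,0,0],0]
    - [[0,0,0.02],[0,0,0],0]

```text
time: 60.2
eef_pos: [0.4987, -0.0782, 0.1243]
ee_rot: [-180.0, 0.0, 98.4]
ft_force: [-0.6, 0.2, -4.0]
gripper_width: 0.083
grasp_force: 78.3
```

```bash
python3 - <<'E'
from h import *
n=nest((-86,-65,0)); s=goto(n[0],n[1],.1118,98.36); print(s["eef_pos"],s["ft_force"],s["wrist_torque"])
E
```

```text
turn wz total 0.001 then shift total [-0.001 -0.     0.083]
[ 0.49866693 -0.0781653   0.12430705] [-0.63355284  0.16399199 -4.00374829] [ 0.02145349 -0.00278137  0.05046474]
```

play_rows:
  motion:
    - [[0,0,0.02],[0,0,0],0]
    - [[0,0,0.03],[0,0,0],0]
    - [[0,0,0.02],[0,0,0],0]
    - [[0,0,0.01],[0,0,0],0]
    - [[0,0,0],[0,0,0],0]
    - [[0,0,0],[0,0,0],0]
    - [[0,0,0],[0,0,0],0.15]
    - [[0,0,0],[0,0,0],0.4]
    - [[0,0,0],[0,0,0],0.4]
    - [[0,0,0],[0,0,0],0.4]

```text
time: 61.2
eef_pos: [0.4989, -0.0782, 0.113]
ee_rot: [180.0, 0.0, 98.4]
ft_force: [0.0, -0.2, 0.1]
gripper_width: 0.398
grasp_force: 0.0
```

play_rows:
  motion:
    - [[0,0,0],[0,0,0],0.4]
    - [[0,0,-0.04],[0,0,0],0.4]
    - [[0,0,-0.1],[0,0,0],0.4]
    - [[0,0,-0.18],[0,0,0],0.4]
    - [[0,0,-0.2],[0,0,0],0.5]
    - [[0,0,-0.15],[0,0,0],0.5]
    - [[0,0,-0.05],[0,0,0],0.5]
    - [[0,-0.1,0],[0,0,0],0.5]
    - [[0,-0.2,0],[0,0,0],0.5]
    - [[0,-0.1,0],[0,0,0],0.5]

```text
time: 62.2
eef_pos: [0.4363, -0.0875, 0.2201]
ee_rot: [-179.8, 0.0, 98.4]
ft_force: [0.6, -0.8, 0.5]
gripper_width: 0.502
grasp_force: 0.0
```

```bash
python3 - <<'E'
from h import *
t=imaging.camera("top"); q=imaging.camera("scene"); P=json.load(open("poses.json")); n=nest((-86,-65,0))
for nm,p in(("top",t),("scene",q)):
    r=fit([p],P["basket_l"],"basket"); print("basket_l",nm,np.round(r[0],4),round(r[1],3))
    r=fit([p],[n[0],n[1],.1459,.025],"basket"); print("hung",nm,np.round(r[0],4),round(r[1],3),n)
p=P["basket_l"]; s=goto(.5023,.2883,.22,87); print(s["eef_pos"])
E
```

```text
basket_l top [ 0.5006  0.288  -0.0687] 0.767
hung top [ 0.4939 -0.0726  0.0159] 0.23 [ 0.4986636  -0.07831234  0.        ]
basket_l scene [ 0.5047  0.2883 -0.0453] 0.709
hung scene [ 0.5002 -0.0809  0.1432] 0.476 [ 0.4986636  -0.07831234  0.        ]
turn wz total 0.253 then shift total [2.526e+00 3.080e-01 1.000e-03]
[ 0.43639215 -0.08770731  0.22018201]
```

play_rows:
  motion:
    - [[0,0,0],[0,0,0.127],0.5]
    - [[0,0,0],[0,0,0.126],0.5]
    - [[0.08,0.01,0],[0,0,0],0.5]
    - [[0.16,0.02,0],[0,0,0],0.5]
    - [[0.24,0.03,0],[0,0,0],0.5]
    - [[0.26,0.032,0],[0,0,0],0.5]
    - [[0.26,0.032,0],[0,0,0],0.5]
    - [[0.26,0.032,0],[0,0,0],0.5]
    - [[0.26,0.032,0],[0,0,0],0.5]
    - [[0.26,0.032,0],[0,0,0],0.5]

```text
time: 63.3
eef_pos: [0.4864, 0.1814, 0.2206]
ee_rot: [180.0, -0.1, 87.2]
ft_force: [0.9, -1.0, -0.0]
gripper_width: 0.501
grasp_force: 0.0
```

play_rows:
  motion:
    - [[0.26,0.032,0],[0,0,0],0.5]
    - [[0.22,0.026,0],[0,0,0],0.5]
    - [[0.14,0.016,0],[0,0,0],0.5]
    - [[0.086,0.01,0.05],[0,0,0],0.5]
    - [[0.04,0.004,0.1],[0,0,0],0.5]
    - [[0,0,0.12],[0,0,0],0.5]
    - [[0,0,0.12],[0,0,0],0.5]
    - [[0,0,0.06],[0,0,0],0.5]
    - [[0,0,0.03],[0,0,0],0.5]
    - [[0,0,0],[0,0,0],0.5]

```text
time: 64.3
eef_pos: [0.5051, 0.2884, 0.148]
ee_rot: [-179.9, 0.1, 87.0]
ft_force: [-0.0, 0.1, 0.4]
gripper_width: 0.501
grasp_force: 0.0
```

play_rows:
  motion:
    - [[0,0,0],[0,0,0],0.5]
    - [[0,0,0],[0,0,0],0.5]
    - [[0,0,0],[0,0,0],0.5]
    - [[0,0,0],[0,0,0],0.5]
    - [[0,0,0],[0,0,0],0.5]
    - [[0,0,0],[0,0,0],0.5]
    - [[0,0,0],[0,0,0],0.5]
    - [[0,0,0],[0,0,0],0.5]
    - [[0,0,0],[0,0,0],0.5]
    - [[0,0,0],[0,0,0],0.5]

```text
time: 65.3
eef_pos: [0.5053, 0.2891, 0.1487]
ee_rot: [-180.0, 0.0, 87.0]
ft_force: [-0.4, 1.0, -0.9]
gripper_width: 0.5
grasp_force: 0.0
```

```bash
python3 - <<'E'
from h import *
t=imaging.camera("top"); q=imaging.camera("scene"); P=json.load(open("poses.json")); n=nest((-86,-65,0))
for nm,p in(("top",t),("scene",q)):
    r=fit([p],P["basket_l"],"basket"); print("basket_l",nm,np.round(r[0],4),round(r[1],3))
    r=fit([p],[n[0],n[1],.1459,.025],"basket"); print("hung",nm,np.round(r[0],4),round(r[1],3))
    print([(round(d["conf"],2),[round(float(v)) for v in d["bbox"]]) for d in nets.outline_of(p,"basket_a")])
sh=lambda c,x0,y0,x1,y1,f:cv2.resize(c["color"][y0:y1,x0:x1,::-1],None,fx=f,fy=f,interpolation=cv2.INTER_CUBIC)
cv2.imwrite("pics/b2.png",tile([sh(t,190,130,320,250,3),sh(q,190,120,320,220,3),sh(t,120,180,220,260,3),sh(q,320,150,450,230,3)]))
s=goto(.5023,.2883,.086,87); print(s["eef_pos"])
E
```

```text
basket_l top [0.4804 0.2331 0.2237] 0.496
hung top [ 0.497  -0.0758  0.1441] 0.801
[(0.95, [268, 211, 297, 242])]
basket_l scene [ 0.5026  0.2878 -0.0413] 0.508
hung scene [ 0.4996 -0.0776  0.1535] 0.557
[(0.78, [340, 203, 386, 250]), (0.71, [234, 145, 267, 189])]
turn wz total 0.0 then shift total [-0.006 -0.02   0.418]
[0.50529203 0.28904357 0.14874193]
```

View pics/b2.png

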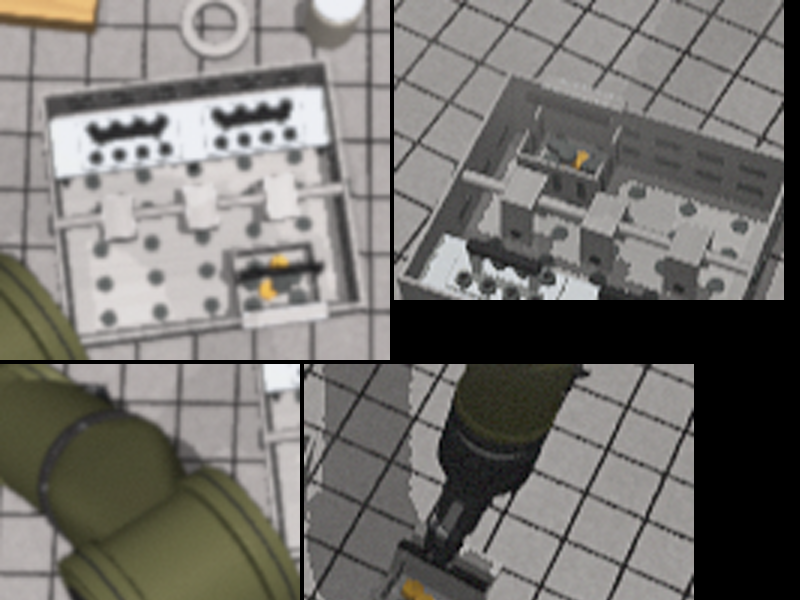

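play_rows:
  motion:
    - [[-0.006,-0.02,0.06],[0,0,0],0.5]
    - [[0,0,0.09],[0,0,0],0.5]
    - [[0,0,0.1],[0,0,0],0.5]
    - [[0,0,0.09],[0,0,0],0.5]
    - [[0,0,0.05],[0,0,0],0.5]
    - [[0,0,0.027],[0,0,0],0.5]
    - [[0,0,0],[0,0,0],0.5]
    - [[0,0,0],[0,0,0],0.4]
    - [[0,0,0],[0,0,0],0]
    - [[0,0,0],[0,0,0],0]
  newtons: 80

```text
time: 66.5
eef_pos: [0.5029, 0.2886, 0.0868]
ee_rot: [179.9, -0.1, 87.0]
ft_force: [1.2, 0.5, -1.5]
gripper_width: 0.086
grasp_force: 77.9
```

play_rows:
  motion:
    - [[0,0,0],[0,0,0],0]
    - [[0,0,0],[0,0,0],0]
    - [[0,0,0],[0,0,0],0]
    - [[0,0,0],[0,0,0],0]
    - [[0,0,-0.08],[0,0,0],0]
    - [[0,0,-0.15],[0,0,0],0]
    - [[0,0,-0.2],[0,0,0],0]
    - [[0,0,-0.2],[0,0,0],0]
    - [[0,0,-0.15],[0,0,0],0]
    - [[0,0,-0.1],[0,0,0],0]

```text
time: 67.5
eef_pos: [0.5016, 0.2881, 0.2198]
ee_rot: [-180.0, 0.0, 87.0]
ft_force: [-0.4, 0.4, -2.7]
gripper_width: 0.085
grasp_force: 78.5
```

```bash
python3 - <<'E'
from h import *
n=nest((-86,55,0)); print(n,goto(n[0],n[1],.22,98.36)["eef_pos"])
E
```

```text
turn wz total -0.252 then shift total [-1.614 -0.374 -0.002]
[0.48121765 0.04041272 0.        ] [0.50158298 0.28808114 0.21977413]
```

play_rows:
  motion:
    - [[0,0,0],[0,0,-0.126],0]
    - [[0,0,0],[0,0,-0.126],0]
    - [[-0.04,-0.01,0],[0,0,0],0]
    - [[-0.08,-0.02,0],[0,0,0],0]
    - [[-0.13,-0.03,0],[0,0,0],0]
    - [[-0.16,-0.037,0],[0,0,0],0]
    - [[-0.16,-0.037,0],[0,0,0],0]
    - [[-0.16,-0.037,0],[0,0,0],0]
    - [[-0.16,-0.037,0],[0,0,0],0]
    - [[-0.16,-0.037,0],[0,0,0],0]

```text
time: 68.5
eef_pos: [0.4878, 0.1246, 0.218]
ee_rot: [-179.9, 0.1, 98.2]
ft_force: [0.9, 0.8, -3.8]
gripper_width: 0.084
grasp_force: 78.4
```

play_rows:
  motion:
    - [[-0.16,-0.037,0],[0,0,0],0]
    - [[-0.16,-0.037,0],[0,0,0],0]
    - [[-0.11,-0.025,0],[0,0,0],0]
    - [[-0.08,-0.018,0],[0,0,0],0]
    - [[-0.054,-0.012,0],[0,0,0],0]
    - [[0,0,0],[0,0,0],0]
    - [[0,0,0],[0,0,0],0]
    - [[0,0,0],[0,0,0],0]
    - [[0,0,0],[0,0,0],0]
    - [[0,0,0],[0,0,0],0]

```text
time: 69.5
eef_pos: [0.4819, 0.0413, 0.2182]
ee_rot: [180.0, -0.0, 98.4]
ft_force: [-0.9, -0.3, -3.6]
gripper_width: 0.085
grasp_force: 78.4
```

```bash
python3 - <<'E'
from h import *
n=nest((-86,55,0)); s=goto(n[0],n[1],.125,98.36);print(s["eef_pos"],s["ft_force"],s["gripper_width"])
t,q,p0=held("basket",.0868,"pics/hb2.png")
E
```

```text
turn wz total 0.001 then shift total [-0.005 -0.006  0.622]
[0.48192513 0.04128125 0.21822683] [-0.90872215 -0.28463709 -3.57697062] 0.08463036546917843
top vis-FK mm [ 3.5 28.8] yaw deg -57.33 score 0.502
scene vis-FK mm [2.5 2.2] yaw deg 3.38 score 0.437
FK [0.4819 0.041  0.1462 0.1314]
```

play_rows:
  motion:
    - [[-0.005,-0.006,0.05],[0,0,0],0]
    - [[0,0,0.08],[0,0,0],0]
    - [[0,0,0.1],[0,0,0],0]
    - [[0,0,0.1],[0,0,0],0]
    - [[0,0,0.08],[0,0,0],0]
    - [[0,0,0.05],[0,0,0],0]
    - [[0,0,0.05],[0,0,0],0]
    - [[0,0,0.05],[0,0,0],0]
    - [[0,0,0.04],[0,0,0],0]
    - [[0,0,0.02],[0,0,0],0]

```text
time: 70.6
eef_pos: [0.481, 0.0398, 0.1247]
ee_rot: [-180.0, 0.0, 98.3]
ft_force: [0.4, -0.2, -3.5]
gripper_width: 0.088
grasp_force: 78.3
```

```bash
python3 - <<'E'
from h import *
n=nest((-86,55,0)); s=goto(n[0],n[1],.1125,98.36); print(s["eef_pos"],s["ft_force"],s["wrist_torque"])
E
```

```text
turn wz total -0.0 then shift total [0.004 0.002 0.082]
[0.48103864 0.03975657 0.12473556] [ 0.40461237 -0.23821257 -3.5128615 ] [ 0.0003781  -0.04563121 -0.04658731]
```

play_rows:
  motion:
    - [[0,0,0.02],[0,0,0],0]
    - [[0,0,0.03],[0,0,0],0]
    - [[0,0,0.02],[0,0,0],0]
    - [[0,0,0.01],[0,0,0],0]
    - [[0,0,0],[0,0,0],0]
    - [[0,0,0],[0,0,0],0]
    - [[0,0,0],[0,0,0],0.15]
    - [[0,0,0],[0,0,0],0.4]
    - [[0,0,0],[0,0,0],0.4]
    - [[0,0,0],[0,0,0],0.4]

```text
time: 71.6
eef_pos: [0.4813, 0.0398, 0.1134]
ee_rot: [180.0, 0.0, 98.3]
ft_force: [0.5, 0.1, 0.5]
gripper_width: 0.397
grasp_force: 0.0
```

play_rows:
  motion:
    - [[0,0,0],[0,0,0],0.4]
    - [[0,0,-0.04],[0,0,0],0.4]
    - [[0,0,-0.1],[0,0,0],0.4]
    - [[0,0,-0.18],[0,0,0],0.4]
    - [[0,0,-0.2],[0,0,0],0.5]
    - [[0,0,-0.15],[0,0,0],0.5]
    - [[0,0,-0.05],[0,0,0],0.5]
    - [[-0.1,0,0],[0,0,0],0.5]
    - [[-0.2,0,0],[0,0,0],0.5]
    - [[-0.25,0,0],[0,0,0],0.5]

```text
time: 72.6
eef_pos: [0.4929, -0.0413, 0.2211]
ee_rot: [-180.0, -0.0, 98.6]
ft_force: [1.3, -0.6, 0.0]
gripper_width: 0.502
grasp_force: 0.0
```

play_rows:
  motion:
    - [[-0.25,0,0],[0,0,0],0.5]
    - [[-0.25,0,0],[0,0,0],0.5]
    - [[-0.25,0,0],[0,0,0],0.5]
    - [[-0.25,0,0],[0,0,0],0.5]
    - [[-0.25,0,0],[0,0,0],0.5]
    - [[-0.25,0,0],[0,0,0],0.5]
    - [[-0.25,0,0],[0,0,0],0.5]
    - [[-0.1,0,0],[0,0,0],0.5]
    - [[0,0,0],[0,0,0],0.5]
    - [[0,0,0],[0,0,0],0.5]

```text
time: 73.6
eef_pos: [0.5332, -0.3143, 0.2208]
ee_rot: [-180.0, -0.1, 98.4]
ft_force: [0.0, 0.1, -0.8]
gripper_width: 0.505
grasp_force: 0.0
```

```bash
python3 - <<'E'
from h import *
t=imaging.camera("top"); q=imaging.camera("scene")
for y in(-65,55):
    n=nest((-86,y,0))
    for nm,p in(("top",t),("scene",q)):
        r=fit([p],[n[0],n[1],.1459,.025],"basket"); print(y,"hung",nm,np.round(r[0]-[n[0],n[1],.1459],4),round(r[1],3))
for nm,p in(("top",t),("scene",q)): print([(round(d["conf"],2),[round(float(v)) for v in d["bbox"]]) for d in nets.outline_of(p,"stirrup_a")])
sh=lambda c,x0,y0,x1,y1,f:cv2.resize(c["color"][y0:y1,x0:x1,::-1],None,fx=f,fy=f,interpolation=cv2.INTER_CUBIC)
cv2.imwrite("pics/end.png",tile([sh(t,200,140,315,250,3),sh(q,190,130,325,230,3.2),sh(t,90,110,440,290,1.5)]))
print(status.state()["eef_pos"])
E
```

```text
-65 hung top [-0.0013  0.0009 -0.0004] 0.805
-65 hung scene [0.0015 0.001  0.0177] 0.56
55 hung top [-0.0014  0.0033  0.0012] 0.804
55 hung scene [0.002  0.     0.0199] 0.564
[(0.64, [222, 194, 234, 210]), (0.51, [279, 188, 287, 201]), (0.44, [251, 190, 262, 205])]
[(0.82, [223, 177, 244, 200]), (0.76, [253, 184, 271, 209]), (0.73, [280, 194, 295, 219])]
[ 0.53370279 -0.31428427  0.22150557]
```

View pics/end.png

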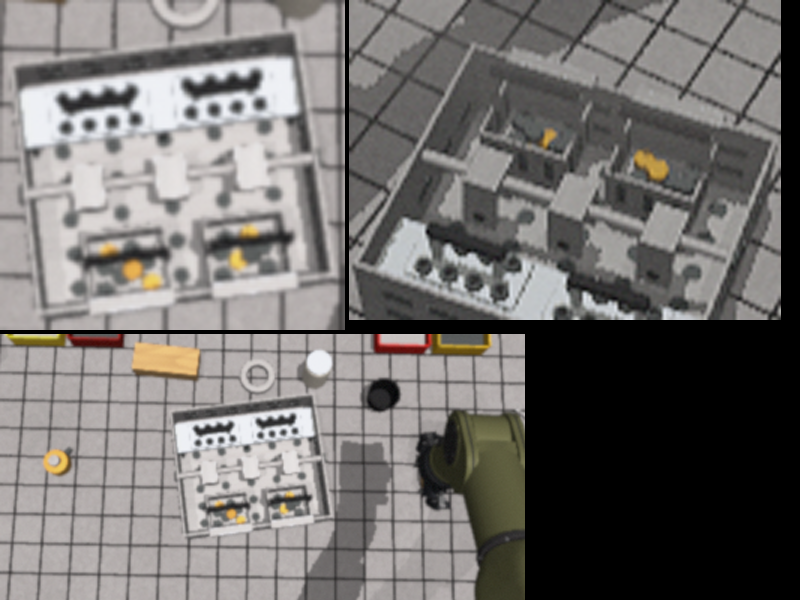

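The last picture shows both racks seated, three stirrups astride the rod and both baskets hooked over the near rim. The bystanders in view have not moved, so I am handing in.

```bash
python3 -c "
from rig import hand_in
print(hand_in())"
```

```text
the job is handed in; nothing more can be done
None
```

The job is handed in: both bolt racks are seated in the hole plate, the three stirrups found hang astride the rod, and both nut baskets hang inside the near rim, all within about 74 s of robot time; the judge returned no result.

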